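Change the filter and reset the pressure of the airbrush air station

ROBOT

A 6-joint arm with a two-finger parallel gripper is mounted at the origin on the work surface. World frame = base frame: x ahead of the robot, y to its left, z up, the work surface at z = 0. Lengths are in m, angles in rad, forces in N, time in s.
With the tool pointing down it reaches from about 0.325 to 0.85 m from the base axis. Payload 4.4 kg.
Tool frame: the origin (TCP) lies midway between the tips of the shut fingers; the grasp point (between the pads) lies bot.hold_point_z behind it (bot.hold_point_z is the distance from the TCP to the grasp point, in m); z points along the fingers, y is the line along which they close (so a half turn about z gives the same grasp; the last joint's range is limited). The gripper opens to 94 mm and grips with 3 to 60 N. Pads are 16 mm wide; open, the fingers measure 119 mm over their backs; the gripper's body (75 mm by 177 mm) begins 78 mm behind the grasp point.
Start: joints at [1.194, 0.207, 1.542, -0, 1.393, -0.15], TCP at [0.129, 0.56, 0.205] pointing down, gripper open.
Joint ranges: [-2.73, 2.73], [-0.86, 2.22], [0.23, 2.46], [-1.11, 4.25], [0.08, 2.63], [-2.82, 2.82]. Speed limits (rad/s): [2.79, 2.79, 3.14, 3.14, 3.14, 3.14].

INTERFACE

Orientations are given as a rotation vector (axis times angle).
In Python, from station import bot gives the robot as it stands.
- The arm moves only by the tool carry_out, never from a script. Its argument "series" is a list of rows, each a list of 5 numbers: the shift along the world's x, y, z each as a share of 120 mm, from -1 to 1, then the turn about the world's z as a share of 90 degrees, from -1 to 1, then the opening, from 0 (shut) to 1 (fully open). A call has 1 to 12 rows; each row is the pose to reach, as a shift and turn from the pose commanded when the call began; what a row does not reach only later rows make up. A row lasts 1/12 s, in which the tool goes at most 41.7 mm and 7.16 degrees, less where a joint would pass 70% of its speed; a pose out of reach is approached as far as the arm can. A call with a number of a shift or a turn outside -1 to 1 is refused whole. A call with a gripper value outside its range is refused whole. The fingers move at their own pace and stop on an object; the grip force is fixed at half the most. Time passes only in rows, so rows that repeat a pose let the fingers close. It gives the time, the measured TCP pose, the force, the opening and the grip force at its end, in the units of the state.
- bot.observe(): the state, without advancing time (a new reading comes with each control period).
- bot.capture(name): name is "side" or "top"; returns a dict with "image" (480x640x3 uint8, red, green, blue), "z_map" (480x640 float32, m along the optical axis (not along the pixel's ray), 0 where there is no reading), "camera_matrix" (3x3 intrinsics, pixels), "k1" (the pictures are not rectified: a ray, as slopes to the right and down, at radius r is drawn at 1 + k1 r^2 times it, then the intrinsics apply), "T" (4x4, takes a point from camera to world coordinates). Camera axes: x right, y down, z forward; pixel columns grow to the right and rows downward; lengths in m; the calibration is good to about 2 mm. A picture is of the moment at which its call begins.
- bot.job_done(): hands the job in; it is judged then, once.
The state is a dict: "t": time; "qpos": joint angles; "qvel": joint speeds; "effort": joint torques, N m; "eef_pos": TCP position; "tool_rot": TCP orientation; "ft_force": force on the tool from outside, world axes, zero at the start; "moment": the same for the moment, N m; "gripper_width": finger opening in m; "finger_force": force on a finger pad.
Only numpy, scipy, OpenCV 4.12 (cv2) and the standard library are available. Lean on these libraries where they do the work, as an engineer would, in place of code of your own. Each camera call takes 0.05 s, during which the arm holds its last target. There are 200 camera calls.

TASK

Get the airbrush air station ready for spraying: on the bench, put one of the fresh white filter elements into the blue carrier, then fit the loaded carrier fully home in the station's empty filter bowl. Next loosen the lock ring under the pressure knob by about an eighth of a turn or more, turn the knob (never force it while the ring is tight) until the gauge's black needle lies on the red set hand, and turn the lock ring fully tight again with the needle still there. The leftover fresh elements go into the open compartment of the spares case (before or after, as you like), and at the end its cover must be slid fully shut over them; leave the old brown element, bottles and tools where they are.

Things in the scene. Friction and masses are not known exactly. Their poses are not given: they have to be found in the camera images.
- element1: a fresh filter element: a white pleated cylinder 36 mm in diameter and 28 mm high, standing upright, with a white grip stub 16 mm in diameter and 22 mm high on top (50 mm high in all); about 40 g. Origin at the centre of its underside, z up through the stub. 2 to 4 fresh elements are there at a start, all alike; absent ones give None
- element2: another fresh white filter element, the same as element1 (may be absent)
- element3: another fresh white filter element, the same as element1 (may be absent)
- element4: another fresh white filter element, the same as element1 (may be absent)
- carrier: the carrier: a loose blue cup 36 mm high, 110 g, standing on the bench at the start. Ribbed collar 62 mm in diameter from 16 mm above its underside to the top, with a round pocket 41 mm wide, 20 mm deep: an element stands on the pocket floor (16 mm above the underside), its top 30 mm sticking out. Below the collar a solid spigot 44 mm in diameter, bevelled foot. Origin: centre of underside, z up
- station: the bench air station, fixed: a grey base plate 100 x 300 x 8 mm; on it in one row along its y axis the filter bowl (at y = -100 mm), the pressure regulator (at the origin) and the gauge (at y = +95 mm). Origin on the table under the regulator's axis, z up
- bowl_rim (a point): centre of the mouth of the empty clear filter bowl of the station, 55 mm above the table: outside 58 mm, bore 50 mm in diameter, 29 mm deep. The carrier's spigot goes in and its collar rests on the rim
- lock_ring (a joint): turn of the knurled aluminium lock ring (60 mm in diameter, 14 mm thick, red mark on top) under the knob, rad: 0 fully tight (stop), growing counter-clockwise seen from above as it is loosened, stop at 1.9; takes about 0.3 N m, stays where it is left. While it is tight it locks the knob, which must then not be turned by force; from about 0.4 on the knob is free
- ring_centre (a point): centre of the lock ring, at half its thickness, on the vertical regulator axis, 95 mm above the table; for 25 mm below the ring there is only the bonnet, 44 mm in diameter
- pressure_knob (a joint): turn of the black pressure knob (36 mm in diameter, 30 mm high, from 4 mm above the lock ring up, white line on top), rad: growing clockwise seen from above, which raises the pressure; range 0 to 4.71; about 0.06 N m; stays where it is left
- knob_top (a point): centre of the knob's top face, 136 mm above the table, on the same axis as the lock ring
- needle_tip (a point): tip of the gauge's black needle, 24 mm from the dial's centre. The dial is white, 68 mm in diameter, face up, its centre 95 mm from the regulator's axis along the station's +y and 66 mm above the table. The needle is geared 1:1 to the knob: it turns by the same angle the same way (clockwise as the knob goes clockwise)
- set_tip (a point): tip of the gauge's red set hand, which marks the wanted pressure (0.8 to 2.8 rad clockwise of the needle at the start) and stays put, 24 mm from the gauge's centre; the needle tip lies on it when the pressure is right
- case: the grey spares case, fixed, 324 x 106 mm, side rails 69 mm high: along its x axis an open compartment, inside 150 mm along x, 84 mm along y, 55 mm deep (floor 5 mm above the table; room for three elements in a row along x), then, centred at x = +160 mm, a closed half on which the open cover is parked. Origin on the table under the compartment's centre
- cover (a joint): travel of the orange cover (158 x 92 x 5 mm) on its slide above the case, m: 0 closed over the compartment, growing along the case's +x axis, 0.157 fully open (stop). About 1.5 N friction; stays where it is left; may start nearly closed, half open or nearly open
- cover_handle (a point): middle of the top of the cover's black grip ridge (14 mm thick along the slide, 50 mm long across it, 22 mm high; the cover's top face lies 22 mm below this point; 88 mm above the table)
- old_element: the old clogged element, brown, in a white dish 90 mm across; same size as a fresh one; to be left where it is
- bottle_white: white paint bottle, 60 mm in diameter, 180 mm high; bystander
- bottle_navy: dark blue paint bottle, same size; bystander
- bottle_sky: light blue paint bottle, same size; bystander
- varnish_jar: white jar with black cap, 76 mm in diameter, 130 mm high; bystander
- colour_pot: small blue colour pot with black cap, 38 mm in diameter, 45 mm high; bystander
- driver: screwdriver with red handle, lying; bystander
- paint_brush: paint brush, lying; bystander
There are look-alikes about, which are no part of the job. What is shaped like the element3 but purple is not meant. What is shaped like the carrier but green is not meant.

How it is judged:
On the way, in this order (a step that is already met when the one before it is completed fails the run):
1. one fresh element sits upright in the carrier's pocket while the carrier is still away from the bowl (((horizontal distance between element1 and carrier below 0.005 m and z of element1 in the frame of carrier between 0.012 and 0.02 m and angle between element1's own z axis and vertical below 0.15 rad) or (horizontal distance between element2 and carrier below 0.005 m and z of element2 in the frame of carrier between 0.012 and 0.02 m and angle between element2's own z axis and vertical below 0.15 rad) or (horizontal distance between element3 and carrier below 0.005 m and z of element3 in the frame of carrier between 0.012 and 0.02 m and angle between element3's own z axis and vertical below 0.15 rad) or (horizontal distance between element4 and carrier below 0.005 m and z of element4 in the frame of carrier between 0.012 and 0.02 m and angle between element4's own z axis and vertical below 0.15 rad)) and distance between carrier and bowl_rim above 0.06 m), for 0.2 s.
2. the carrier, with the element in it, is fully home in the filter bowl (((horizontal distance between element1 and carrier below 0.005 m and z of element1 in the frame of carrier between 0.012 and 0.02 m and angle between element1's own z axis and vertical below 0.15 rad) or (horizontal distance between element2 and carrier below 0.005 m and z of element2 in the frame of carrier between 0.012 and 0.02 m and angle between element2's own z axis and vertical below 0.15 rad) or (horizontal distance between element3 and carrier below 0.005 m and z of element3 in the frame of carrier between 0.012 and 0.02 m and angle between element3's own z axis and vertical below 0.15 rad) or (horizontal distance between element4 and carrier below 0.005 m and z of element4 in the frame of carrier between 0.012 and 0.02 m and angle between element4's own z axis and vertical below 0.15 rad)) and horizontal distance between carrier and bowl_rim below 0.005 m and z of carrier in the frame of bowl_rim between -0.0195 and -0.0125 m and angle between carrier's own z axis and vertical below 0.1 rad), for 0.2 s.
3. the lock ring is loosened by 0.7 rad or more (value of joint lock_ring above 0.7 rad), for 0.1 s.
4. with the lock ring loose, the needle lies on the set hand (tips within 5 mm) (value of joint lock_ring above 0.5 rad and distance between needle_tip and set_tip below 0.005 m), for 0.3 s.
5. the lock ring is tight again (within 0.12 rad of its stop), the needle still on the set hand (value of joint lock_ring below 0.12 rad and distance between needle_tip and set_tip below 0.005 m), for 0.2 s.
At the end, for the whole second after the job is handed in: One fresh element upright in the carrier (5 mm), carrier fully home in the bowl (5 mm sideways, 3.5 mm high), needle tip within 5 mm of the set hand's, lock ring within 0.12 rad of tight, all other fresh elements in the compartment, cover within 6 mm of shut, all at rest (all of step 2 and all of step 5 and value of joint cover below 0.006 m and ((horizontal distance between element1 and carrier below 0.005 m and z of element1 in the frame of carrier between 0.012 and 0.02 m and angle between element1's own z axis and vertical below 0.15 rad) or (x of element1 in the frame of case between -0.074 and 0.074 m and y of element1 in the frame of case between -0.041 and 0.041 m and z of element1 in the frame of case between -0.005 and 0.05 m)) and ((horizontal distance between element2 and carrier below 0.005 m and z of element2 in the frame of carrier between 0.012 and 0.02 m and angle between element2's own z axis and vertical below 0.15 rad) or (x of element2 in the frame of case between -0.074 and 0.074 m and y of element2 in the frame of case between -0.041 and 0.041 m and z of element2 in the frame of case between -0.005 and 0.05 m)) and ((horizontal distance between element3 and carrier below 0.005 m and z of element3 in the frame of carrier between 0.012 and 0.02 m and angle between element3's own z axis and vertical below 0.15 rad) or (x of element3 in the frame of case between -0.074 and 0.074 m and y of element3 in the frame of case between -0.041 and 0.041 m and z of element3 in the frame of case between -0.005 and 0.05 m)) and ((horizontal distance between element4 and carrier below 0.005 m and z of element4 in the frame of carrier between 0.012 and 0.02 m and angle between element4's own z axis and vertical below 0.15 rad) or (x of element4 in the frame of case between -0.074 and 0.074 m and y of element4 in the frame of case between -0.041 and 0.041 m and z of element4 in the frame of case between -0.005 and 0.05 m)) and linear speed of each of element1, element2, element3, element4, carrier below 0.03 m/s); the robot touches nothing.
It fails at once if the old element is shifted by more than 30 mm (distance of old_element from where it was at the start of the episode above 0.03 m).
It fails at once if a paint bottle, the jar or the colour pot is shifted by more than 50 mm (distance of any of bottle_white, bottle_navy, bottle_sky, varnish_jar, colour_pot from where it was at the start of the episode above 0.05 m).
It fails at once if the screwdriver or brush is shifted by more than 60 mm (distance of any of driver, paint_brush from where it was at the start of the episode above 0.06 m).
It fails at once if the knob is forced round while the lock ring is tight (under 0.3 rad loose) (value of joint lock_ring below 0.3 rad and (velocity of joint pressure_knob above 0.4 rad/s or velocity of joint pressure_knob below -0.4 rad/s)).
Of element1, element2, element3, element4 only 2 to 4 are there at a start; the rules pass over those that are not, and their reading is None.
At some moment in a run one of element1, element2, element3, element4, carrier may be knocked a few centimetres aside while the robot is not near it.
It also fails if it takes over 210 s, if anything falls off the work surface, if the arm or the gripper's body presses on something with over 40 N, if the wrist force passes 120 N, or if a joint passes its speed limit or range.

## Working session

There is one attempt and no reset: what is moved stays moved. The work goes in short steps, Python scripts to look and compute and a tool call to move; the robot and the scene stay as the last step left them, time stands still between calls to the robot, and variables do not carry over. Pictures are saved under pics/ and viewed, at most 14 in all, crops included, and the job is handed in when it is done.

Besides the shell and the picture viewer there is one more tool, called after ">>>" as a command line: name --pt "numbers of a row" for each row, then --argument value for the rest. carry_out: Moves the arm, as the interface text tells. Shift numbers are shares of 120 mm and turn numbers shares of 90 degrees, none past 1 either way. Its arguments: {"type":"object","properties":{"series":{"type":"array","items":{"type":"array","items":{"type":"number"}}}},"required":["series"]}

```bash
mkdir -p pics
cat > h.py <<'E'
import numpy as np, cv2
from station import bot
def cap(name, fn=None):
    c=bot.capture(name)
    if fn: cv2.imwrite('pics/'+fn, c['image'][:,:,::-1])
    return c
def cloud(c):
    K=c['camera_matrix']; h,w=c['z_map'].shape
    u,v=np.meshgrid(np.arange(w),np.arange(h))
    p=np.stack([u,v],-1).reshape(-1,1,2).astype(np.float64)
    n=cv2.undistortPoints(p,K,np.array([c['k1'],0,0,0.])).reshape(h,w,2)
    z=c['z_map']; P=np.dstack([n[...,0]*z,n[...,1]*z,z])
    W=P@c['T'][:3,:3].T+c['T'][:3,3]; W[z==0]=np.nan
    return W
def ray(c,u,v,z):
    n=cv2.undistortPoints(np.array([[[u,v]]],float),c['camera_matrix'],np.array([c['k1'],0,0,0.])).ravel()
    d=c['T'][:3,:3]@np.array([n[0],n[1],1]); o=c['T'][:3,3]
    return o+d*(z-o[2])/d[2]
E
python3 - <<'E'
from h import *
for n in('top','side'):
    c=cap(n,n+'1.png'); np.savez(n+'1.npz',**c); print(n,c['T'].round(3).tolist(),c['camera_matrix'].round(1).tolist(),c['k1'])
s=bot.observe(); print(s, bot.hold_point_z)
E
```

```text
top [[-0.01, -0.994, 0.111, 0.342], [-1.0, 0.007, -0.021, 0.022], [0.02, -0.111, -0.994, 1.51], [0.0, 0.0, 0.0, 1.0]] [[550.1, 0.0, 319.3], [0.0, 550.1, 242.3], [0.0, 0.0, 1.0]] -0.09484831841018623
side [[0.727, -0.509, 0.461, -0.018], [-0.686, -0.526, 0.503, -0.59], [-0.013, -0.682, -0.731, 0.958], [0.0, 0.0, 0.0, 1.0]] [[521.5, 0.0, 321.6], [0.0, 521.5, 241.7], [0.0, 0.0, 1.0]] -0.14773239275525032
{'t': 0.1, 'qpos': array([ 1.19347779e+00,  2.07373999e-01,  1.54275613e+00, -2.18017659e-05,
        1.39349032e+00, -1.50499056e-01]), 'qvel': array([-9.49424000e-07, -3.25839117e-03, -2.74865555e-03,  1.65468802e-03,
       -3.07637728e-04, -1.09150193e-03]), 'effort': array([ 9.85003157e-05, -3.71865892e+01, -2.82293540e+01,  6.99870265e-02,
        3.10888700e-02, -4.06794709e-05]), 'eef_pos': array([0.12906075, 0.55960516, 0.20441072]), 'tool_rot': array([-3.55460232e-01, -3.12090528e+00,  3.08327021e-03]), 'ft_force': array([-0.45812365, -0.80721925, -0.65031575]), 'moment': array([ 0.00183513, -0.00563684, -0.0566472 ]), 'finger_force': 0.0, 'gripper_width': 0.09420122544063517} 0.0188
```

View pics/top1.png

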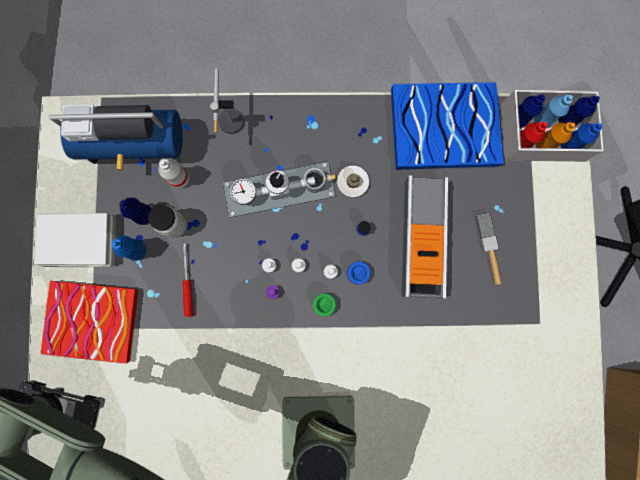

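View pics/side1.png

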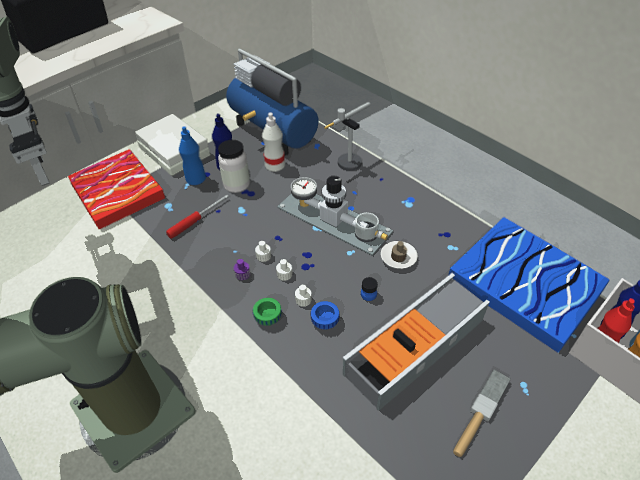

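Candidates in the top view are: white elements at (269,265), (299,265), (331,271); a purple look-alike at (273,292); the brown one in the dish at (352,181); the blue carrier at (359,272); a green look-alike at (324,304); and the colour pot at (364,228). I choose the three whites and the blue cup. The orange cover at (428,253) is partly open, with the compartment at its near end.

```bash
cat >> h.py <<'E'
def blobs(c,W,mask,minpx=15):
    n,l,st,ce=cv2.connectedComponentsWithStats(mask.astype(np.uint8))
    for i in range(1,n):
        if st[i,4]>=minpx:
            P=W[l==i]; P=P[~np.isnan(P[:,0])]
            yield ce[i],st[i,4],P
def hsv(c): return cv2.cvtColor(c['image'],cv2.COLOR_RGB2HSV)
def circ(P):
    A=np.c_[2*P[:,:2],np.ones(len(P))]; s=np.linalg.lstsq(A,(P[:,:2]**2).sum(1),rcond=None)[0]
    return s[:2],np.sqrt(s[2]+s[0]**2+s[1]**2)
E
python3 - <<'E'
from h import *
for n in('top','side'):
    c=dict(np.load(n+'1.npz')); c['k1']=float(c['k1']); W=cloud(c); H=hsv(c)
    inb=(W[...,0]>.2)&(W[...,0]<.8)&(W[...,1]>-.55)&(W[...,1]<.25)&(W[...,2]>.008)&(W[...,2]<.15)
    M={'white':(H[...,1]<40)&(H[...,2]>150),'blue':(H[...,0]>95)&(H[...,0]<125)&(H[...,1]>150),'green':(H[...,0]>45)&(H[...,0]<85)&(H[...,1]>120),'orange':(H[...,0]>5)&(H[...,0]<20)&(H[...,1]>180),'brown':(H[...,0]>5)&(H[...,0]<20)&(H[...,1]<180)&(H[...,1]>60)}
    for k,m in M.items():
        for ce,a,P in blobs(c,W,m&inb):
            print(n,k,ce.round(),a,'med',np.median(P,0).round(4),'mn',P.min(0).round(3),'mx',P.max(0).round(3))
    # knob top, stubs
    def top(z0,z1,xy,r,lab):
        m=(abs(W[...,2]-(z0+z1)/2)<(z1-z0)/2)&(np.hypot(W[...,0]-xy[0],W[...,1]-xy[1])<r)
        P=W[m]
        if len(P): print(n,lab,len(P),P.mean(0).round(4),((P.min(0)+P.max(0))/2).round(4), (P.max(0)-P.min(0)).round(3))
    if n=='top':
        for (u,v),z in {(269,265):.05,(299,265):.05,(331,271):.05,(359,272):.036,(324,304):.036,(277,182):.136,(243,191):.066,(315,178):.055,(428,254):.088,(352,181):.05,(364,228):.045}.items():
            p=ray(c,u,v,z); top(z-.006,z+.006,p,.045,(u,v)); print('  ray',p.round(4))
    np.save(n+'W.npy',W)
c=dict(np.load('top1.npz'))
a=cv2.resize(c['image'][150:310,215:455],None,fx=3.3,fy=3.3,interpolation=cv2.INTER_CUBIC)
cv2.imwrite('pics/crop1.png',a[:,:,::-1])
E
```

```text
top white [518. 141.] 45 med [ 0.7677 -0.5433  0.1093] mn [ 0.741 -0.549  0.105] mx [ 0.799 -0.54   0.116]
top white [420. 142.] 24 med [ 0.7813 -0.2904  0.0429] mn [ 0.765 -0.294  0.036] mx [ 0.8   -0.286  0.048]
top white [450. 142.] 22 med [ 0.7825 -0.3734  0.0423] mn [ 0.772 -0.38   0.036] mx [ 0.797 -0.368  0.046]
top white [484. 147.] 47 med [ 0.7722 -0.4727  0.0426] mn [ 0.74  -0.485  0.035] mx [ 0.799 -0.454  0.048]
top white [416. 159.] 19 med [ 0.7342 -0.2793  0.0422] mn [ 0.723 -0.282  0.036] mx [ 0.753 -0.274  0.047]
top white [352. 181.] 511 med [ 0.6794 -0.1015  0.0139] mn [ 0.636 -0.147  0.008] mx [ 0.722 -0.06   0.036]
top white [308. 179.] 162 med [0.6742 0.0206 0.042 ] mn [ 0.654 -0.023  0.009] mx [0.715 0.072 0.063]
top white [271. 188.] 220 med [0.6446 0.1211 0.0995] mn [0.631 0.075 0.01 ] mx [0.693 0.16  0.111]
top white [280. 173.] 27 med [0.6827 0.0928 0.1021] mn [0.663 0.081 0.008] mx [0.71  0.104 0.141]
top white [329. 177.] 15 med [ 0.6851 -0.037   0.0384] mn [ 0.679 -0.04   0.026] mx [ 0.691 -0.031  0.042]
top white [409. 235.] 412 med [ 0.5227 -0.2453  0.0
[... 5316 characters left out ...]
n [ 0.528 -0.147  0.008] mx [ 0.557 -0.113  0.03 ]
side blue [325. 315.] 636 med [ 0.4255 -0.1107  0.0328] mn [ 0.393 -0.143  0.012] mx [ 0.456 -0.082  0.042]
side green [267. 310.] 574 med [ 0.3423 -0.0146  0.0336] mn [ 0.309 -0.049  0.013] mx [0.37  0.011 0.042]
side orange [401. 345.] 2643 med [ 0.4587 -0.2899  0.0659] mn [ 0.389 -0.336  0.008] mx [ 0.551 -0.241  0.072]
side brown [398. 257.] 76 med [ 0.6672 -0.1117  0.021 ] mn [ 0.66  -0.12   0.009] mx [ 0.684 -0.093  0.033]
side brown [429. 334.] 67 med [ 0.5457 -0.3309  0.0651] mn [ 0.457 -0.338  0.057] mx [ 0.559 -0.246  0.074]
side brown [468. 434.] 483 med [ 0.4331 -0.4929  0.0184] mn [ 0.389 -0.509  0.008] mx [ 0.485 -0.476  0.026]
```

View pics/crop1.png

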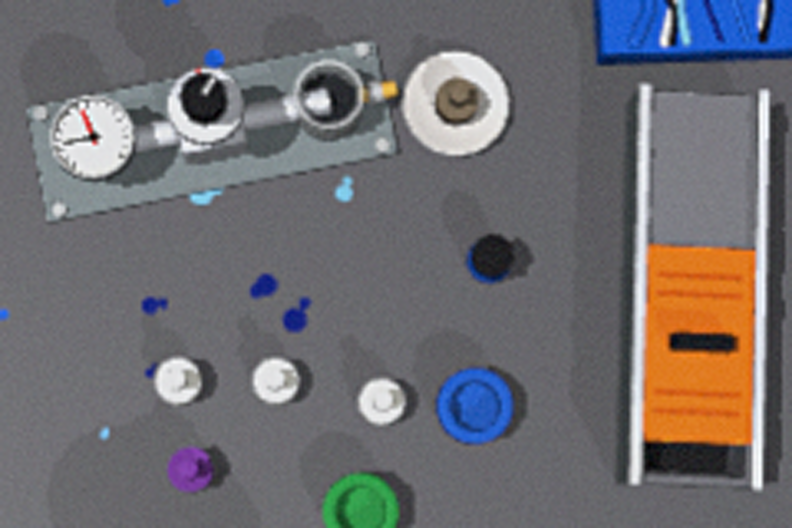

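The crop confirms the choice: three whites at crop (178,380), (276,380) and (382,400), and the blue carrier at (475,405). The needle points left and the red hand up. I'll approach the first white element at (0.446, 0.128).

>>> carry_out --pt "0.66 -0.9 0 -0.43 0.4" --pt "0.66 -0.9 0 -0.43 0.4" --pt "0.66 -0.9 0 -0.43 0.4" --pt "0.66 -0.9 0 -0.43 0.4" --pt "0.66 -0.9 0 -0.43 0.4" --pt "0.66 -0.9 0 -0.43 0.4"

```text
t: 0.6
eef_pos: [0.2091, 0.451, 0.205]
tool_rot: [-1.38, -2.822, 0.001]
ft_force: [-0.6, 0.6, -0.2]
gripper_width: 0.0575
finger_force: 0.0
```

>>> carry_out --pt "0.66 -0.9 0 -0.43 0.4" --pt "0.66 -0.9 0 -0.43 0.4" --pt "0.66 -0.9 0 -0.43 0.4" --pt "0.66 -0.9 0 -0.43 0.4" --pt "0.66 -0.9 0 -0.43 0.4" --pt "0.66 -0.9 0 -0.43 0.4"

```text
t: 1.1
eef_pos: [0.2882, 0.343, 0.2051]
tool_rot: [-2.238, -2.205, 0.001]
ft_force: [0.5, -0.7, 0.6]
gripper_width: 0.0379
finger_force: 0.0
```

>>> carry_out --pt "0.66 -0.9 0 0 0.4" --pt "0.66 -0.9 0 0 0.4" --pt "0.66 -0.9 0 0 0.4" --pt "0.66 -0.9 0 0 0.4"

```text
t: 1.43
eef_pos: [0.3693, 0.2324, 0.2053]
tool_rot: [2.233, 2.207, -0.001]
ft_force: [1.0, 0.1, 1.2]
gripper_width: 0.0375
finger_force: 0.0
```

>>> carry_out --pt "0.66 -0.9 -0.5 0 0.4" --pt "0.66 -0.9 -0.8 0 0.4" --pt "0.66 -0.9 -0.8 0 0.4" --pt "0.66 -0.9 -0.8 0 0.4" --pt "0.66 -0.9 -0.8 0 0.4" --pt "0.66 -0.9 -0.8 0 0.4"

```text
t: 1.93
eef_pos: [0.4446, 0.1275, 0.1074]
tool_rot: [-2.23, -2.207, 0.006]
ft_force: [0.6, 0.2, 0.8]
gripper_width: 0.0376
finger_force: 0.0
```

>>> carry_out --pt "0 0 -0.4 0 0.4" --pt "0 0 -0.64 0 0.4" --pt "0 0 -0.64 0 0.4" --pt "0 0 -0.64 0 0.4" --pt "0 0 -0.64 0 0" --pt "0 0 -0.64 0 0" --pt "0 0 -0.64 0 0" --pt "0 0 -0.64 0 0" --pt "0 0 -0.64 0 0" --pt "0 0 -0.64 0 0"

```text
t: 2.77
eef_pos: [0.4472, 0.1285, 0.034]
tool_rot: [2.228, 2.213, 0.003]
ft_force: [-0.9, 1.0, 6.3]
gripper_width: 0.0148
finger_force: 29.9
```

>>> carry_out --pt "0 0 0.4 0 0" --pt "0 0 0.7 0 0" --pt "0 0 0.7 0 0" --pt "0 0 0.7 0 0" --pt "0 0 0.7 0 0"

```text
t: 3.18
eef_pos: [0.4456, 0.1282, 0.1163]
tool_rot: [-2.229, -2.213, 0.001]
ft_force: [-0.3, -0.1, -0.5]
gripper_width: 0.0149
finger_force: 29.9
```

>>> carry_out --pt "-0.1 -1 0 0 0" --pt "-0.1 -1 0 0 0" --pt "-0.1 -1 0 0 0" --pt "-0.1 -1 0 0 0" --pt "-0.1 -1 0 0 0"

```text
t: 3.6
eef_pos: [0.4322, 0.0071, 0.1146]
tool_rot: [-2.232, -2.206, 0.004]
ft_force: [0.0, 0.3, -0.2]
gripper_width: 0.0152
finger_force: 29.9
```

>>> carry_out --pt "-0.09 -1 0 0 0" --pt "-0.09 -1 0 0 0" --pt "-0.09 -1 0 0 0" --pt "-0.09 -1 0 0 0" --pt "-0.09 -1 0 0 0" --pt "-0.09 -1 0 0 0"

```text
t: 4.1
eef_pos: [0.4226, -0.11, 0.1155]
tool_rot: [-2.226, -2.212, 0.0]
ft_force: [-0.3, -0.1, -1.1]
gripper_width: 0.0151
finger_force: 29.9
```

```bash
cat > m.py <<'E'
from h import *
def circs(zr,colf,minpx=12,name='top'):
    c=cap(name); W=cloud(c); H=hsv(c)
    return c,W,H
E
python3 - <<'E'
from h import *
s=bot.observe(); print(s['eef_pos'].round(4),s['tool_rot'].round(3))
for n in('top','side'):
    c=cap(n,n+'2.png'); W=cloud(c); H=hsv(c)
    near=(W[...,0]>.38)&(W[...,0]<.47)&(W[...,1]>-.16)&(W[...,1]<-.07)
    P=W[near&(W[...,2]>.08)&(W[...,2]<.11)&(H[...,1]<50)&(H[...,2]>120)]; print(n,'el',len(P),((P.max(0)+P.min(0))/2).round(4),(P.max(0)-P.min(0)).round(3)) if len(P) else 0
    P=W[near&(W[...,2]<.045)&(W[...,2]>.025)&(H[...,0]>95)&(H[...,0]<125)&(H[...,1]>150)]; print(n,'car',len(P),((P.max(0)+P.min(0))/2).round(4),(P.max(0)-P.min(0)).round(3)) if len(P) else 0
c=cv2.imread('pics/side2.png'); cv2.imwrite('pics/s2c.png',cv2.resize(c[190:370,220:460],None,fx=3,fy=3))
E
```

```text
[ 0.4226 -0.11    0.1155] [-2.226 -2.212  0.   ]
top car 9 [ 0.4091 -0.0904  0.0334] [0.01  0.006 0.015]
side el 126 [ 0.4185 -0.1116  0.0972] [0.032 0.029 0.025]
side car 375 [ 0.4233 -0.1128  0.0329] [0.061 0.061 0.016]
```

View pics/s2c.png

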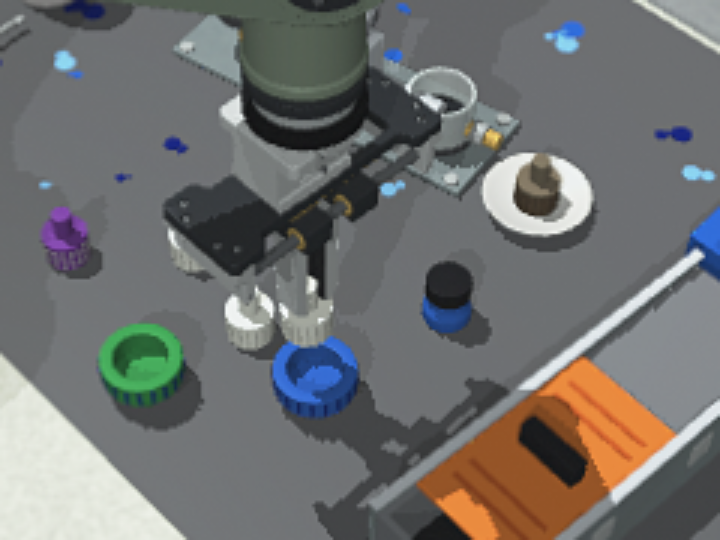

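>>> carry_out --pt "0 -0.02 -0.2 0 0" --pt "0 -0.02 -0.25 0 0" --pt "0 -0.02 -0.25 0 0" --pt "0 -0.02 -0.25 0 0" --pt "0 -0.02 -0.25 0 0"

```text
t: 4.62
eef_pos: [0.4238, -0.1137, 0.0872]
tool_rot: [2.228, 2.215, 0.0]
ft_force: [0.2, 0.1, 0.9]
gripper_width: 0.0152
finger_force: 29.9
```

Aligned to the target (0.423, -0.1138). I'll insert the element and release it.

>>> carry_out --pt "0 0 -0.1 0 0" --pt "0 0 -0.2 0 0" --pt "0 0 -0.27 0 0" --pt "0 0 -0.3 0 0" --pt "0 0 -0.3 0 0" --pt "0 0 -0.3 0 0"

```text
t: 5.12
eef_pos: [0.4236, -0.1143, 0.0511]
tool_rot: [2.229, 2.213, 0.0]
ft_force: [0.1, 0.2, -1.1]
gripper_width: 0.0149
finger_force: 29.9
```

>>> carry_out --pt "0 0 0 0 0.4" --pt "0 0 0 0 0.4" --pt "0 0 0 0 0.4" --pt "0 0 0 0 0.4" --pt "0 0 0.4 0 0.4" --pt "0 0 0.8 0 0.4" --pt "0 0 0.8 0 0.4" --pt "0 0 0.8 0 0.4" --pt "0 0 0.8 0 0.4"

```text
t: 5.87
eef_pos: [0.4237, -0.1143, 0.1472]
tool_rot: [2.228, 2.213, 0.001]
ft_force: [0.2, 0.6, -0.4]
gripper_width: 0.0378
finger_force: 0.0
```

>>> carry_out --pt "0.3 -0.8 0.2 0 0.4" --pt "0.3 -0.8 0.2 0 0.4" --pt "0.3 -0.8 0.2 0 0.4" --pt "0.3 -0.8 0.2 0 0.4" --pt "0.3 -0.8 0.2 0 0.4"

```text
t: 6.28
eef_pos: [0.458, -0.2099, 0.1682]
tool_rot: [-2.228, -2.208, 0.001]
ft_force: [-0.3, 0.5, 0.1]
gripper_width: 0.0377
finger_force: 0.0
```

Run:
```python
from h import *
s=bot.observe(); print(s['eef_pos'].round(4))
for n in('top','side'):
    c=cap(n,n+'3.png'); W=cloud(c); H=hsv(c)
    near=(W[...,0]>.37)&(W[...,0]<.48)&(W[...,1]>-.17)&(W[...,1]<-.06)
    for lab,m in (('stub',(W[...,2]>.055)&(W[...,2]<.08)),('body',(W[...,2]>.038)&(W[...,2]<.05)),('car',(W[...,2]<.042)&(W[...,2]>.025)&(H[...,0]>95)&(H[...,0]<125)&(H[...,1]>150))):
        P=W[near&m]
        if len(P): print(n,lab,len(P),((P.max(0)+P.min(0))/2).round(4),(P.max(0)-P.min(0)).round(3),np.median(P[:,2]).round(4))
    for ce,a,P in blobs(c,W,(H[...,1]<40)&(H[...,2]>150)&(W[...,0]>.3)&(W[...,0]<.52)&(W[...,1]>-.06)&(W[...,1]<.2)&(W[...,2]>.008)&(W[...,2]<.07)):
        print(n,'white',ce.round(),((P.max(0)+P.min(0))/2).round(4))
c=dict(np.load('top1.npz'))
W=np.load('topW.npy')
m=(W[...,2]>.062)&(W[...,2]<.078)&(W[...,0]<.72)&(W[...,0]>.33)
for y0,y1 in((-.262,-.228),(-.36,-.325)):
    H=hsv(c); q=m&(W[...,1]>y0)&(W[...,1]<y1)&(H[...,1]<60); P=W[q]; print('rail',P[:,0].min(),P[:,0].max(),np.polyfit(P[:,0]-.5,P[:,1],1))
c=cv2.imread('pics/side3.png'); cv2.imwrite('pics/s3c.png',cv2.resize(c[230:370,200:440],None,fx=3,fy=3))
```

```text
[ 0.458  -0.2099  0.1682]
top stub 31 [ 0.422  -0.1145  0.0663] [0.014 0.015 0.012] 0.0653
top body 173 [ 0.4223 -0.1141  0.0439] [0.059 0.059 0.012] 0.0428
top car 211 [ 0.4238 -0.1125  0.034 ] [0.057 0.059 0.016] 0.0362
top white [298. 265.] [0.4479 0.0491 0.0314]
top white [330. 271.] [ 0.4276 -0.0383  0.0391]
side stub 55 [ 0.4231 -0.1126  0.0629] [0.016 0.017 0.015] 0.0652
side body 199 [ 0.4215 -0.112   0.0437] [0.056 0.056 0.011] 0.0439
side car 334 [ 0.4239 -0.112   0.0329] [0.061 0.062 0.016] 0.0355
side white [283. 268.] [0.4477 0.0509 0.0318]
side white [302. 294.] [ 0.4295 -0.0356  0.0312]
rail 0.35867962718025365 0.681141299514257 [-0.04909483 -0.24475936]
rail 0.35492859980150665 0.6774599054247767 [-0.02806188 -0.33995286]
```

View pics/s3c.png

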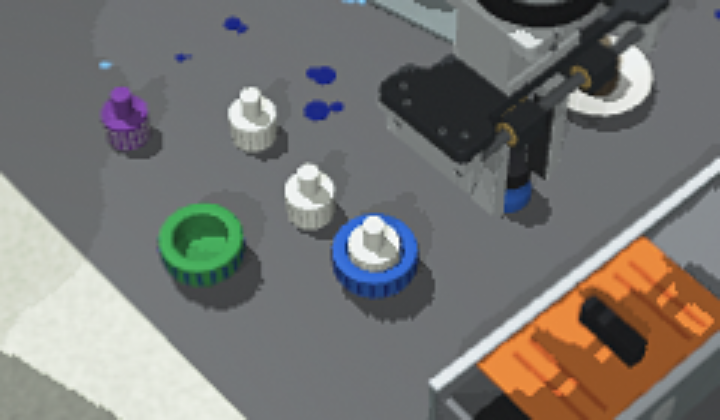

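Loaded: the element's top is at z 0.066, as it should be. Next I grip the carrier.

>>> carry_out --pt "-0.3 0.8 0 0 1" --pt "-0.3 0.8 0 0 1" --pt "-0.3 0.8 -0.2 0 1" --pt "-0.3 0.8 -0.4 0 1" --pt "-0.3 0.8 -0.4 0 1" --pt "-0.3 0.8 -0.4 0 1" --pt "-0.3 0.8 -0.4 0 1"

```text
t: 6.97
eef_pos: [0.4235, -0.114, 0.1232]
tool_rot: [2.228, 2.214, 0.0]
ft_force: [0.4, 0.3, -0.5]
gripper_width: 0.081
finger_force: 0.0
```

>>> carry_out --pt "0 0 -0.3 0 1" --pt "0 0 -0.6 0 1" --pt "0 0 -0.86 0 1" --pt "0 0 -0.86 0 1" --pt "0 0 -0.86 0 1"

```text
t: 7.38
eef_pos: [0.4229, -0.1143, 0.0193]
tool_rot: [-2.228, -2.211, 0.001]
ft_force: [-0.3, -0.1, 0.5]
gripper_width: 0.0941
finger_force: 0.0
```

>>> carry_out --pt "0 0 -0.02 0 0" --pt "0 0 -0.02 0 0" --pt "0 0 -0.02 0 0" --pt "0 0 -0.02 0 0" --pt "0 0 -0.02 0 0" --pt "0 0 -0.02 0 0" --pt "0 0 -0.02 0 0"

```text
t: 7.97
eef_pos: [0.425, -0.1148, 0.0184]
tool_rot: [2.227, 2.211, 0.002]
ft_force: [1.7, 0.6, 5.9]
gripper_width: 0.0609
finger_force: 29.6
```

>>> carry_out --pt "0 0 0.2 0 0" --pt "0 0 0.5 0 0" --pt "0 0 0.7 0 0" --pt "0 0 0.8 0 0" --pt "0 0 0.8 0 0" --pt "0 0 0.8 0 0"

```text
t: 8.47
eef_pos: [0.423, -0.114, 0.1129]
tool_rot: [2.229, 2.214, -0.0]
ft_force: [-0.8, 0.5, -1.3]
gripper_width: 0.0613
finger_force: 29.6
```

>>> carry_out --pt "0.4 0.2 0 0 0" --pt "0.8 0.4 0 0.06 0" --pt "1 0.49 0 0.12 0" --pt "1 0.49 0 0.12 0" --pt "1 0.49 0 0.12 0" --pt "1 0.49 0 0.12 0"

```text
t: 8.97
eef_pos: [0.5411, -0.0548, 0.1105]
tool_rot: [-2.007, -2.41, 0.005]
ft_force: [-0.2, 0.3, -1.1]
gripper_width: 0.0611
finger_force: 29.6
```

>>> carry_out --pt "0.3 0.2 0 0 0" --pt "0.6 0.4 0 0 0" --pt "0.9 0.49 0 0 0" --pt "1 0.49 0 0 0" --pt "1 0.49 0 0 0" --pt "1 0.49 0 0 0" --pt "1 0.49 0 0 0"

```text
t: 9.55
eef_pos: [0.6606, 0.0025, 0.112]
tool_rot: [-2.011, -2.41, 0.004]
ft_force: [-0.9, -0.2, -2.3]
gripper_width: 0.061
finger_force: 29.6
```

Run:
```python
from h import *
s=bot.observe(); print(s['eef_pos'].round(4),s['tool_rot'].round(3))
for n in('top','side'):
    c=cap(n,n+'4.png'); W=cloud(c); H=hsv(c)
    near=(W[...,0]>.6)&(W[...,0]<.74)&(W[...,1]>-.07)&(W[...,1]<.07)
    for lab,m in (('stub',(W[...,2]>.135)&(W[...,2]<.17)&(H[...,1]<60)&(H[...,2]>120)),('car',(W[...,2]<.14)&(W[...,2]>.08)&(H[...,0]>95)&(H[...,0]<125)&(H[...,1]>150))):
        P=W[near&m]
        if len(P): print(n,lab,len(P),((P.max(0)+P.min(0))/2).round(4),P.min(0).round(3),P.max(0).round(3))
    W=np.load(n+'W.npy')
    P=W[near&(abs(W[...,2]-.055)<.005)&(abs(np.hypot(W[...,0]-.678,W[...,1]-.004)-.027)<.006)]; print(n,'rim',len(P),circ(P),((P.max(0)+P.min(0))/2).round(4))
    P=W[(abs(W[...,2]-.136)<.008)&(abs(W[...,0]-.659)<.04)&(abs(W[...,1]-.102)<.04)];print(n,'knob',len(P),((P.max(0)+P.min(0))/2).round(4),P.mean(0).round(4))
    P=W[(abs(W[...,2]-.066)<.006)&(abs(W[...,0]-.641)<.06)&(abs(W[...,1]-.195)<.045)];print(n,'dial',len(P),((P.max(0)+P.min(0))/2).round(4),P.mean(0).round(4))
c=cv2.imread('pics/side4.png'); cv2.imwrite('pics/s4c.png',cv2.resize(c[130:290,250:450],None,fx=3.5,fy=3.5))
```

```text
[0.6606 0.0025 0.112 ] [-2.011 -2.41   0.004]
top car 18 [0.6498 0.0296 0.1296] [0.637 0.026 0.125] [0.662 0.033 0.135]
top rim 91 (array([0.67804794, 0.00343096]), np.float64(0.02685952953655428)) [0.6777 0.0042 0.0551]
top knob 157 [0.6591 0.1022 0.136 ] [0.6586 0.1015 0.1359]
top dial 456 [0.641  0.1953 0.0659] [0.6415 0.1956 0.0655]
side stub 182 [ 0.6574 -0.0034  0.1523] [ 0.614 -0.016  0.135] [0.701 0.009 0.17 ]
side car 169 [0.66   0.0014 0.1165] [ 0.631 -0.026  0.097] [0.689 0.028 0.136]
side rim 141 (array([0.67917398, 0.00482169]), np.float64(0.027048167907552392)) [0.6796 0.0047 0.0549]
side knob 146 [0.6599 0.104  0.1346] [0.6585 0.1013 0.1358]
side dial 401 [0.6418 0.1973 0.0661] [0.6429 0.1965 0.0665]
```

View pics/s4c.png

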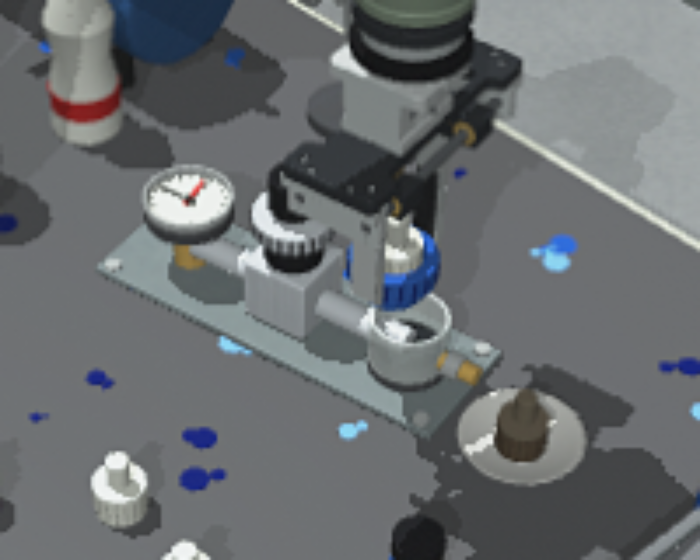

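>>> carry_out --pt "0.14 0 -0.1 0 0" --pt "0.14 0 -0.15 0 0" --pt "0.14 0 -0.15 0 0" --pt "0.14 0 -0.15 0 0" --pt "0.14 0 -0.15 0 0"

```text
t: 10.07
eef_pos: [0.6793, 0.0033, 0.0952]
tool_rot: [-2.011, -2.413, 0.001]
ft_force: [0.5, -0.9, -1.4]
gripper_width: 0.061
finger_force: 29.6
```

>>> carry_out --pt "-0.005 0 -0.08 0 0" --pt "-0.005 0 -0.16 0 0" --pt "-0.005 0 -0.2 0 0" --pt "-0.005 0 -0.24 0 0" --pt "-0.005 0 -0.24 0 0"

```text
t: 10.48
eef_pos: [0.6801, 0.0032, 0.0653]
tool_rot: [2.01, 2.413, 0.001]
ft_force: [3.2, -1.6, -3.5]
gripper_width: 0.0613
finger_force: 29.7
```

>>> carry_out --pt "-0.005 0 -0.03 0 0" --pt "-0.005 0 -0.06 0 0" --pt "-0.005 0 -0.06 0 0" --pt "-0.005 0 -0.06 0 0"

```text
t: 10.82
eef_pos: [0.68, 0.0032, 0.0591]
tool_rot: [2.01, 2.412, 0.002]
ft_force: [5.3, -2.3, -3.3]
gripper_width: 0.0613
finger_force: 29.7
```

>>> carry_out --pt "0.02 -0.005 0 0 0" --pt "0.02 -0.005 -0.02 0 0" --pt "0.02 -0.005 -0.02 0 0" --pt "0.02 -0.005 -0.02 0 0"

```text
t: 11.15
eef_pos: [0.6807, 0.0031, 0.058]
tool_rot: [-2.01, -2.413, 0.002]
ft_force: [-1.5, 0.1, 5.8]
gripper_width: 0.0612
finger_force: 29.6
```

>>> carry_out --pt "0 0 0 0 1" --pt "0 0 0 0 1" --pt "0 0 0 0 1" --pt "0 0 0 0 1" --pt "0 0 0 0 1" --pt "0 0 0.3 0 1" --pt "0 0 0.6 0 1" --pt "0 0 0.9 0 1" --pt "0 0 0.9 0 1"

```text
t: 11.9
eef_pos: [0.6868, 0.0024, 0.1746]
tool_rot: [2.002, 2.404, 0.014]
ft_force: [0.8, -0.2, 0.9]
gripper_width: 0.0937
finger_force: 0.0
```

>>> carry_out --pt "-0.6 0 0.3 0 1" --pt "-0.9 0 0.3 0 1" --pt "-0.9 0 0.3 0 1" --pt "-0.9 0 0.3 0 1" --pt "-0.9 0 0.3 0 1"

```text
t: 12.32
eef_pos: [0.5726, 0.003, 0.2011]
tool_rot: [2.01, 2.413, 0.001]
ft_force: [-0.1, -0.3, 0.7]
gripper_width: 0.0939
finger_force: 0.0
```

>>> carry_out --pt "-0.6 -0.3 0 0 1" --pt "-0.9 -0.3 0 0 1" --pt "-0.9 -0.3 0 0 1" --pt "-0.9 -0.3 0 0 1" --pt "-0.9 -0.3 0 0 1"

```text
t: 12.73
eef_pos: [0.4657, -0.0335, 0.2006]
tool_rot: [2.012, 2.412, 0.001]
ft_force: [0.0, 0.2, -1.4]
gripper_width: 0.0943
finger_force: 0.0
```

```bash
cat > chk.py <<'E'
from h import *
print(bot.observe()['eef_pos'].round(4),bot.observe()['tool_rot'].round(3))
for n in('top','side'):
    c=cap(n,n+'5.png'); W=cloud(c); H=hsv(c)
    near=(abs(W[...,0]-.68)<.05)&(abs(W[...,1]-.004)<.05)
    for lab,m in (('stub',(W[...,2]>.095)&(W[...,2]<.12)),('car',(W[...,2]<.09)&(W[...,2]>.06)&(H[...,0]>95)&(H[...,0]<125)&(H[...,1]>150))):
        P=W[near&m]
        if len(P): print(n,lab,len(P),((P.max(0)+P.min(0))/2).round(4),P.min(0).round(3),P.max(0).round(3))
    W0=W; 
    for lab,xy,zz,r in(('knob',(.659,.102),.136,.03),('dial',(.641,.196),.066,.045)):
        P=W[(abs(W[...,2]-zz)<.006)&(np.hypot(W[...,0]-xy[0],W[...,1]-xy[1])<r)]
        if len(P): print(n,lab,len(P),((P.max(0)+P.min(0))/2).round(4))
    # needle/red hand angles at dial plane
    img=c['image']; 
    m=(abs(W[...,2]-.066)<.012)&(np.hypot(W[...,0]-.641,W[...,1]-.1955)<.028)
    red=m&(H[...,1]>120)&((H[...,0]<10)|(H[...,0]>170)); blk=m&(H[...,2]<90)&(H[...,1]<120)
    for lab,q in(('red',red),('blk',blk)):
        v,u=np.nonzero(q)
        if len(u): 
            R=np.array([ray(c,a,b,.067)[:2] for a,b in zip(u,v)]); d=R-[.6412,.196]; print(n,lab,len(u),R.mean(0).round(4),'ang',np.degrees(np.arctan2(d.mean(0)[1],d.mean(0)[0])).round(1),R[np.argmax(np.hypot(*d.T))].round(4))
E
python3 chk.py; python3 -c "
import cv2
a=cv2.imread('pics/top5.png')[155:215,215:345]; b=cv2.imread('pics/side5.png')[160:250,280:420]
a=cv2.resize(a,(780,360),interpolation=2);b=cv2.resize(b,(373,240),interpolation=2)
import numpy as np
o=np.zeros((600,780,3),'uint8');o[:360]=a;o[360:,:373]=b;cv2.imwrite('pics/c5.png',o)"
```

```text
[ 0.4657 -0.0335  0.2006] [2.012e+00 2.412e+00 1.000e-03]
top stub 32 [0.6762 0.0061 0.1044] [ 0.669 -0.     0.098] [0.684 0.013 0.111]
top car 222 [0.6763 0.0044 0.0733] [ 0.646 -0.025  0.062] [0.707 0.034 0.084]
top knob 153 [0.659  0.101  0.1357]
top dial 454 [0.641  0.1956 0.0659]
top red 12 [0.6496 0.198 ] ang 13.6 [0.661  0.2024]
top blk 3 [0.6428 0.1942] ang -48.6 [0.6419 0.1915]
side stub 42 [0.6783 0.0064 0.1035] [ 0.671 -0.002  0.096] [0.686 0.015 0.111]
side car 256 [0.6768 0.0037 0.0703] [ 0.646 -0.027  0.06 ] [0.708 0.034 0.08 ]
side knob 12 [0.6526 0.0889 0.1342]
side dial 11 [0.6453 0.1645 0.0641]
```

View pics/c5.png

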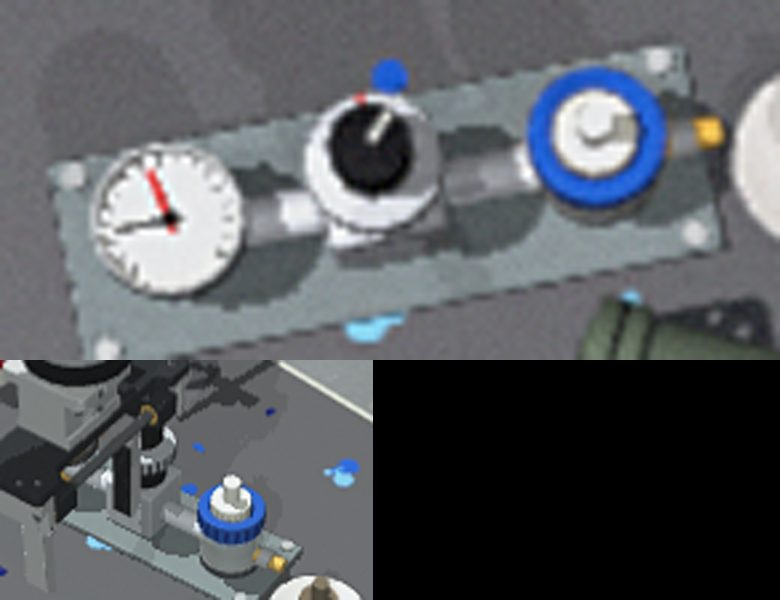

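The carrier is home: stub top at 0.105, centred on the rim. The needle tip is at crop (115,232), the red tip at (152,172) and the hub at (170,218), so the knob needs about 83° clockwise. Next is the lock ring at (0.659, 0.1015).

>>> carry_out --pt "0.8 0.56 0 0 1" --pt "0.8 0.56 0 0 1" --pt "0.8 0.56 0 0 1" --pt "0.8 0.56 0 0 1" --pt "0.8 0.56 0 0 1"

```text
t: 13.25
eef_pos: [0.5637, 0.0354, 0.1999]
tool_rot: [-2.007, -2.417, 0.0]
ft_force: [-0.5, -0.3, -0.5]
gripper_width: 0.0937
finger_force: 0.0
```

>>> carry_out --pt "0.4 0.3 0 0 1" --pt "0.8 0.56 0 0 1" --pt "0.8 0.56 0 0 1" --pt "0.8 0.56 0 0 1" --pt "0.8 0.56 0 0 1" --pt "0.8 0.56 0 0 1"

```text
t: 13.75
eef_pos: [0.6568, 0.1006, 0.2002]
tool_rot: [-2.011, -2.413, 0.002]
ft_force: [-1.2, -0.4, 0.6]
gripper_width: 0.0936
finger_force: 0.0
```

>>> carry_out --pt "0.01 0.01 -0.3 0 1" --pt "0.01 0.01 -0.6 0 1" --pt "0.01 0.01 -0.9 0 1" --pt "0.01 0.01 -1 0 1" --pt "0.01 0.01 -1 0 1" --pt "0.01 0.01 -1 0 1"

```text
t: 14.25
eef_pos: [0.6583, 0.1017, 0.0815]
tool_rot: [2.012, 2.413, -0.0]
ft_force: [0.7, -1.2, -0.3]
gripper_width: 0.0936
finger_force: 0.0
```

>>> carry_out --pt "0 0 0 0 0" --pt "0 0 0 0 0" --pt "0 0 0 0 0" --pt "0 0 0 0 0" --pt "0 0 0 0 0" --pt "0 0 0 0 0"

```text
t: 14.75
eef_pos: [0.6628, 0.1032, 0.0822]
tool_rot: [2.007, 2.408, 0.012]
ft_force: [8.5, 1.6, -1.5]
gripper_width: 0.0589
finger_force: 30.0
```

>>> carry_out --pt "0.03 0.01 0 0 0" --pt "0.03 0.01 0 0 0" --pt "0.03 0.01 0 0 0"

```text
t: 15.0
eef_pos: [0.6628, 0.1032, 0.0821]
tool_rot: [2.01, 2.413, -0.0]
ft_force: [-1.9, -1.5, 6.4]
gripper_width: 0.0595
finger_force: 30.0
```

>>> carry_out --pt "0 0 0 0.06 0" --pt "0 0 0 0.12 0" --pt "0 0 0 0.18 0" --pt "0 0 0 0.24 0" --pt "0 0 0 0.3 0" --pt "0 0 0 0.36 0" --pt "0 0 0 0.42 0" --pt "0 0 0 0.48 0" --pt "0 0 0 0.54 0" --pt "0 0 0 0.6 0" --pt "0 0 0 0.66 0" --pt "0 0 0 0.72 0"

```text
t: 16.0
eef_pos: [0.6631, 0.1036, 0.0821]
tool_rot: [0.399, 3.114, 0.001]
ft_force: [0.2, -0.3, 5.2]
gripper_width: 0.0593
finger_force: 30.0
```

>>> carry_out --pt "0 0 0 0 0" --pt "0 0 0 0 0"

```text
t: 16.17
eef_pos: [0.6632, 0.1036, 0.0821]
tool_rot: [0.406, 3.113, 0.0]
ft_force: [-0.8, -1.6, 5.9]
gripper_width: 0.0592
finger_force: 30.0
```

>>> carry_out --pt "0 0 0 0 0.85" --pt "0 0 0 0 0.85" --pt "0 0 0 0 0.85" --pt "0 0 0 0 0.85" --pt "0 0 0.3 0 0.85" --pt "0 0 0.6 0 0.85" --pt "0 0 0.9 0 0.85" --pt "0 0 1 0 0.85" --pt "0 0 1 0 0.85" --pt "0 0 1 0 0.85"

```text
t: 17.0
eef_pos: [0.662, 0.1037, 0.2003]
tool_rot: [0.405, 3.115, 0.0]
ft_force: [0.0, -0.3, -1.0]
gripper_width: 0.0802
finger_force: 0.0
```

>>> carry_out --pt "-0.5 0 0 0 0.85" --pt "-1 0 0 0 0.85" --pt "-1 0 0 0 0.85" --pt "-1 0 0 0 0.85" --pt "-1 0 0 0 0.85"

```text
t: 17.42
eef_pos: [0.5376, 0.1038, 0.1964]
tool_rot: [-0.403, -3.107, 0.002]
ft_force: [-0.2, -0.7, -0.0]
gripper_width: 0.0802
finger_force: 0.0
```

>>> carry_out --pt "-0.4 0 0 0 0.85" --pt "-0.8 0 0 0 0.85" --pt "-0.8 0 0 0 0.85" --pt "-0.8 0 0 0 0.85" --pt "-0.8 0 0 0 0.85"

```text
t: 17.83
eef_pos: [0.4471, 0.1036, 0.2003]
tool_rot: [0.405, 3.115, 0.0]
ft_force: [0.6, 0.8, 0.9]
gripper_width: 0.0801
finger_force: 0.0
```

```bash
cat > look.py <<'E'
import sys
from h import *
c=cap('top','t_%s.png'%sys.argv[1]); a=cv2.imread('pics/t_%s.png'%sys.argv[1])[155:215,215:345]
cv2.imwrite('pics/c_%s.png'%sys.argv[1],cv2.resize(a,(780,360),interpolation=2))
W=cloud(c);H=hsv(c)
print(bot.observe()['eef_pos'].round(4))
m=(W[...,2]>.085)&(W[...,2]<.115)&(H[...,1]>90)&((H[...,0]<10)|(H[...,0]>170))&(np.hypot(W[...,0]-.66,W[...,1]-.102)<.045)
v,u=np.nonzero(m)
if len(u):
    p=ray(c,u.mean(),v.mean(),.102)[:2]; d=p-[.66,.102]; print('mark',p.round(4),np.degrees(np.arctan2(d[1],d[0])).round(1))
E
python3 look.py 6
```

```text
[0.4479 0.1036 0.2007]
mark [0.6661 0.1276] 76.7
```

View pics/c_6.png

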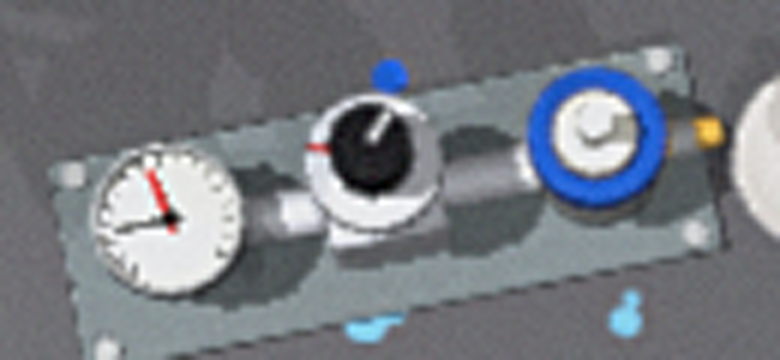

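The ring's mark has moved from about 11° to 77°, so it is loosened by about 1.15 rad, and the knob hasn't moved. Now the knob: grip it and turn 82° clockwise.

>>> carry_out --pt "0.5 0 0 0 0.7" --pt "0.9 0 0 0 0.7" --pt "0.9 0 0 0 0.7" --pt "0.9 0 0 0 0.7" --pt "0.9 0 0 0 0.7"

```text
t: 18.3
eef_pos: [0.5565, 0.1033, 0.1997]
tool_rot: [-0.406, -3.115, 0.0]
ft_force: [0.5, 0.5, 0.4]
gripper_width: 0.0656
finger_force: 0.0
```

>>> carry_out --pt "0.4 0 0 0 0.7" --pt "0.89 0 0 0 0.7" --pt "0.89 0 0 0 0.7" --pt "0.89 0 0 0 0.7" --pt "0.89 0 0 0 0.7"

```text
t: 18.72
eef_pos: [0.661, 0.1035, 0.1996]
tool_rot: [-0.405, -3.114, 0.0]
ft_force: [0.1, 0.7, -0.6]
gripper_width: 0.0656
finger_force: 0.0
```

>>> carry_out --pt "0 0 -0.3 0 0.7" --pt "0 0 -0.6 0 0.7" --pt "0 0 -0.73 0 0.7" --pt "0 0 -0.73 0 0.7" --pt "0 0 -0.73 0 0.7"

```text
t: 19.13
eef_pos: [0.659, 0.1039, 0.1124]
tool_rot: [-0.404, -3.113, 0.001]
ft_force: [-0.3, -0.3, 0.7]
gripper_width: 0.0657
finger_force: 0.0
```

>>> carry_out --pt "0 0 0 0 0" --pt "0 0 0 0 0" --pt "0 0 0 0 0" --pt "0 0 0 0 0" --pt "0 0 0 0 0" --pt "0 0 0 0 0" --pt "0 0 0 0 0"

```text
t: 19.72
eef_pos: [0.6617, 0.1039, 0.1143]
tool_rot: [0.404, 3.114, 0.001]
ft_force: [-0.6, 1.4, 4.0]
gripper_width: 0.0351
finger_force: 30.0
```

>>> carry_out --pt "0 0 0 -0.07 0" --pt "0 0 0 -0.14 0" --pt "0 0 0 -0.21 0" --pt "0 0 0 -0.28 0" --pt "0 0 0 -0.35 0" --pt "0 0 0 -0.42 0" --pt "0 0 0 -0.5 0" --pt "0 0 0 -0.58 0" --pt "0 0 0 -0.66 0" --pt "0 0 0 -0.74 0" --pt "0 0 0 -0.82 0" --pt "0 0 0 -0.9 0"

```text
t: 20.72
eef_pos: [0.6627, 0.1046, 0.1143]
tool_rot: [2.331, 2.103, 0.007]
ft_force: [1.8, 2.7, 2.7]
gripper_width: 0.0355
finger_force: 30.0
```

>>> carry_out --pt "0 0 0 -0.01 0" --pt "0 0 0 -0.01 0" --pt "0 0 0 -0.01 0"

```text
t: 20.97
eef_pos: [0.6627, 0.1045, 0.1143]
tool_rot: [2.339, 2.095, 0.007]
ft_force: [4.8, 3.8, 3.3]
gripper_width: 0.0357
finger_force: 30.0
```

>>> carry_out --pt "0 0 0 0 0.7" --pt "0 0 0 0 0.7" --pt "0 0 0 0 0.7" --pt "0 0 0 0 0.7" --pt "0 0 0.3 0 0.7" --pt "0 0 0.6 0 0.7" --pt "0 0 0.73 0 0.7" --pt "0 0 0.73 0 0.7"

```text
t: 21.63
eef_pos: [0.6639, 0.1034, 0.2064]
tool_rot: [2.338, 2.089, 0.011]
ft_force: [0.3, 0.1, 0.9]
gripper_width: 0.0655
finger_force: 0.0
```

>>> carry_out --pt "-0.5 0 0 0 0.85" --pt "-0.9 0 0 0 0.85" --pt "-0.9 0 0 0 0.85" --pt "-0.9 0 0 0 0.85" --pt "-0.9 0 0 0 0.85"

```text
t: 22.05
eef_pos: [0.5507, 0.1036, 0.1988]
tool_rot: [-2.341, -2.092, 0.004]
ft_force: [-0.6, 0.7, 0.1]
gripper_width: 0.08
finger_force: 0.0
```

>>> carry_out --pt "-0.4 0 0 0 0.85" --pt "-0.9 0 0 0 0.85" --pt "-0.9 0 0 0 0.85" --pt "-0.9 0 0 0 0.85" --pt "-0.9 0 0 0 0.85"

```text
t: 22.47
eef_pos: [0.4451, 0.1036, 0.2004]
tool_rot: [2.343, 2.092, 0.0]
ft_force: [-0.1, -0.3, -0.5]
gripper_width: 0.0798
finger_force: 0.0
```

```bash
python3 look.py 7
```

```text
[0.4462 0.1035 0.2008]
mark [0.6661 0.1276] 76.7
```

View pics/c_7.png

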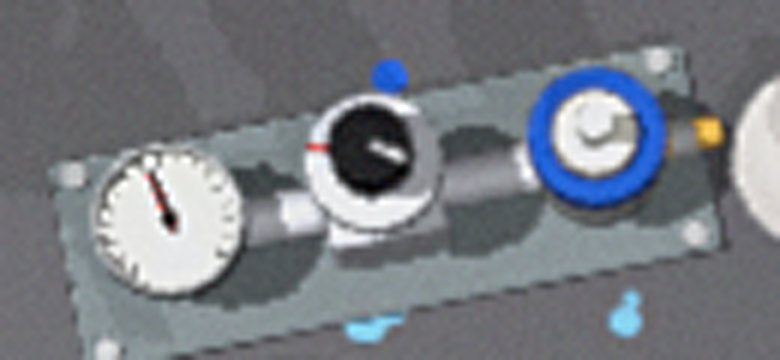

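The needle now lies on the red hand. Next I tighten the ring, about 66° clockwise.

>>> carry_out --pt "0.5 0 0 0 0.85" --pt "0.9 0 0 0 0.85" --pt "0.9 0 0 0 0.85" --pt "0.9 0 0 0 0.85" --pt "0.9 0 0 0 0.85"

```text
t: 22.93
eef_pos: [0.5552, 0.1032, 0.1997]
tool_rot: [-2.344, -2.091, 0.001]
ft_force: [0.8, 0.4, -0.3]
gripper_width: 0.0798
finger_force: 0.0
```

>>> carry_out --pt "0.4 0 0 0 0.9" --pt "0.9 0 0 0 0.9" --pt "0.9 0 0 0 0.9" --pt "0.9 0 0 0 0.9" --pt "0.9 0 0 0 0.9" --pt "0.9 0 0 0 0.9"

```text
t: 23.43
eef_pos: [0.6599, 0.1037, 0.2001]
tool_rot: [-2.342, -2.092, 0.002]
ft_force: [-0.1, 0.3, 0.4]
gripper_width: 0.0847
finger_force: 0.0
```

>>> carry_out --pt "0 0 -0.3 0 0.9" --pt "0 0 -0.6 0 0.9" --pt "0 0 -0.9 0 0.9" --pt "0 0 -1 0 0.9" --pt "0 0 -1 0 0.9" --pt "0 0 -1 0 0.9"

```text
t: 23.93
eef_pos: [0.6605, 0.1038, 0.0814]
tool_rot: [-2.343, -2.093, 0.0]
ft_force: [-0.0, 0.2, 0.5]
gripper_width: 0.0846
finger_force: 0.0
```

>>> carry_out --pt "0 0 0 0 0" --pt "0 0 0 0 0" --pt "0 0 0 0 0" --pt "0 0 0 0 0" --pt "0 0 0 0 0" --pt "0 0 0 0 0"

```text
t: 24.43
eef_pos: [0.6627, 0.1037, 0.0826]
tool_rot: [2.341, 2.091, 0.005]
ft_force: [0.8, 0.1, 4.5]
gripper_width: 0.0594
finger_force: 30.0
```

>>> carry_out --pt "0.01 0 0 -0.07 0" --pt "0.01 0 0 -0.14 0" --pt "0.01 0 0 -0.21 0" --pt "0.01 0 0 -0.28 0" --pt "0.01 0 0 -0.35 0" --pt "0.01 0 0 -0.42 0" --pt "0.01 0 0 -0.49 0" --pt "0.01 0 0 -0.56 0" --pt "0.01 0 0 -0.62 0" --pt "0.01 0 0 -0.67 0" --pt "0.01 0 0 -0.72 0" --pt "0.01 0 0 -0.72 0"

```text
t: 25.43
eef_pos: [0.6627, 0.1036, 0.0826]
tool_rot: [3.1, 0.507, 0.002]
ft_force: [-1.1, -0.2, 6.9]
gripper_width: 0.0591
finger_force: 30.0
```

>>> carry_out --pt "0 0 0 -0.02 0" --pt "0 0 0 -0.04 0" --pt "0 0 0 -0.06 0" --pt "0 0 0 -0.06 0"

```text
t: 25.77
eef_pos: [0.6639, 0.1039, 0.0826]
tool_rot: [3.119, 0.368, 0.007]
ft_force: [1.7, 0.7, 5.7]
gripper_width: 0.0593
finger_force: 30.0
```

```bash
python3 -c "
from station import bot
s=bot.observe();print(s['moment'],s['tool_rot'],s['qpos'])"
```

```text
[-0.0047981  -0.09167266  0.72321672] [3.11909371 0.3678277  0.00656275] [ 2.69062855e-02  5.16161191e-01  1.39156483e+00 -5.27628322e-04
  1.22962526e+00  1.36310691e+00]
```

Moment is 0.72 N·m, above the 0.3 running torque, so the ring is at its stop. I'll release, back off and check.

>>> carry_out --pt "0 0 0 0 0.85" --pt "0 0 0 0 0.85" --pt "0 0 0 0 0.85" --pt "0 0 0 0 0.85" --pt "0 0 0.3 0 0.85" --pt "0 0 0.6 0 0.85" --pt "0 0 0.9 0 0.85" --pt "0 0 1 0 0.85" --pt "0 0 1 0 0.85"

```text
t: 26.52
eef_pos: [0.665, 0.1037, 0.2058]
tool_rot: [3.12, 0.365, 0.014]
ft_force: [0.4, 0.6, -0.4]
gripper_width: 0.0796
finger_force: 0.0
```

>>> carry_out --pt "-0.5 -0.5 0 0.3 0.85" --pt "-0.9 -1 0 0.3 0.85" --pt "-0.9 -1 0 0.5 0.85" --pt "-0.9 -1 0 0.5 0.85" --pt "-0.9 -1 0 0.5 0.85" --pt "-0.9 -1 0 0.5 0.6" --pt "-0.9 -1 0 0.5 0.6"

```text
t: 27.1
eef_pos: [0.5516, -0.0168, 0.1974]
tool_rot: [-2.738, -1.533, 0.007]
ft_force: [0.7, 0.2, 0.3]
gripper_width: 0.0697
finger_force: 0.0
```

>>> carry_out --pt "-0.4 -0.5 0 0.3 0.6" --pt "-0.71 -1 0 0.3 0.6" --pt "-0.71 -1 0 0.35 0.6" --pt "-0.71 -1 0 0.35 0.6" --pt "-0.71 -1 0 0.35 0.6" --pt "-0.71 -1 0 0.35 0.6"

```text
t: 27.6
eef_pos: [0.4663, -0.1369, 0.1978]
tool_rot: [-2.224, -2.212, 0.003]
ft_force: [-0.4, -0.0, -0.9]
gripper_width: 0.0561
finger_force: 0.0
```

>>> carry_out --pt "0 -0.5 0 0 0.6" --pt "0 -1 0 0 0.6" --pt "0 -1 0 0 0.6" --pt "0 -1 0 0 0.6" --pt "0 -1 0 0 0.6"

```text
t: 28.02
eef_pos: [0.4683, -0.2565, 0.1985]
tool_rot: [-2.227, -2.211, -0.0]
ft_force: [0.2, 0.1, 0.2]
gripper_width: 0.0564
finger_force: 0.0
```

```bash
python3 look.py 8
python3 - <<'E'
from h import *
print(bot.observe()['tool_rot'])
c=cap('side','side8.png');W=cloud(c);H=hsv(c)
for n in('side','top'):
    if n=='top': c=cap('top');W=cloud(c);H=hsv(c)
    P=W[(abs(W[...,2]-.088)<.006)&(abs(W[...,0]-.47)<.1)&(abs(W[...,1]+.292)<.05)&(H[...,2]<90)]
    if len(P): print(n,len(P),((P.max(0)+P.min(0))/2).round(4))
    for ce,a,P in blobs(c,W,(H[...,1]<40)&(H[...,2]>150)&(W[...,0]>.3)&(W[...,0]<.55)&(W[...,1]>-.2)&(W[...,1]<.2)&(W[...,2]>.008)&(W[...,2]<.07)):
        print(n,'white',ce.round(),((P.max(0)+P.min(0))/2).round(4))
E
```

```text
[ 0.4683 -0.2552  0.1986]
mark [0.6873 0.1067] 9.8
[-2.22397932e+00 -2.21306105e+00 -4.82410484e-04]
side 169 [ 0.4696 -0.291   0.0868]
side white [283. 268.] [0.4468 0.0501 0.0307]
side white [302. 294.] [ 0.4293 -0.036   0.0311]
top white [298. 265.] [0.4459 0.0492 0.0374]
top white [330. 271.] [ 0.4276 -0.0383  0.0394]
```

View pics/t_8.png

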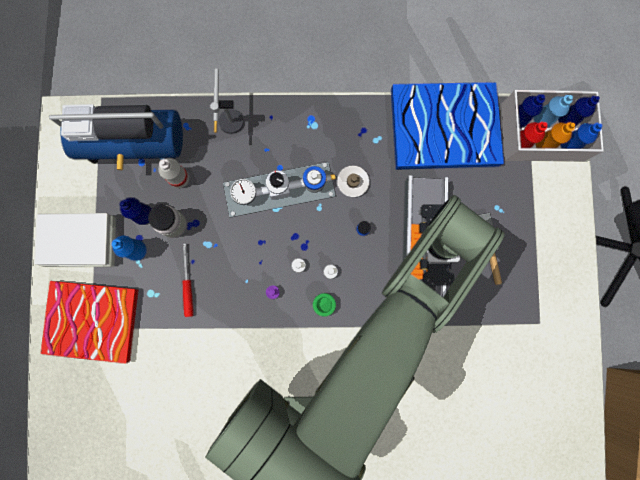

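The ring's mark is back at 9.8° and the two leftover whites haven't moved, at (299,265) and (331,271). Now I open the cover by its handle.

>>> carry_out --pt "0.01 -0.29 -0.3 0 0.4" --pt "0.01 -0.29 -0.6 0 0.4" --pt "0.01 -0.29 -0.6 0 0.4" --pt "0.01 -0.29 -0.6 0 0.4" --pt "0.01 -0.29 -0.6 0 0.4"

```text
t: 28.58
eef_pos: [0.4708, -0.2899, 0.1295]
tool_rot: [2.223, 2.22, 0.001]
ft_force: [-0.1, -0.5, 1.4]
gripper_width: 0.0376
finger_force: 0.0
```

>>> carry_out --pt "0 0 -0.3 0 0.4" --pt "0 0 -0.45 0 0.4" --pt "0 0 -0.45 0 0.4" --pt "0 0 -0.45 0 0" --pt "0 0 -0.45 0 0" --pt "0 0 -0.45 0 0" --pt "0 0 -0.45 0 0" --pt "0 0 -0.45 0 0" --pt "0 0 -0.45 0 0"

```text
t: 29.33
eef_pos: [0.4718, -0.2922, 0.077]
tool_rot: [2.223, 2.214, 0.002]
ft_force: [0.7, 1.2, 6.3]
gripper_width: 0.0137
finger_force: 29.9
```

>>> carry_out --pt "0.2 -0.01 0 0 0" --pt "0.4 -0.02 0 0 0" --pt "0.6 -0.02 0 0 0" --pt "0.8 -0.03 0 0 0" --pt "1 -0.04 0 0 0" --pt "1 -0.04 0 0 0" --pt "1 -0.04 0 0 0"

```text
t: 29.92
eef_pos: [0.5928, -0.2987, 0.077]
tool_rot: [2.219, 2.213, -0.001]
ft_force: [1.2, -4.5, 5.5]
gripper_width: 0.0137
finger_force: 29.9
```

>>> carry_out --pt "0 0 0 0 0.4" --pt "0 0 0 0 0.4" --pt "0 0 0 0 0.4" --pt "0 0 0.3 0 0.4" --pt "0 0 0.6 0 0.4" --pt "0 0 0.6 0 0.4" --pt "0 0 0.6 0 0.4"

```text
t: 30.5
eef_pos: [0.5911, -0.2965, 0.1495]
tool_rot: [2.221, 2.215, 0.002]
ft_force: [0.4, -0.4, -0.2]
gripper_width: 0.0372
finger_force: 0.0
```

>>> carry_out --pt "-0.45 0.72 0 0 0.4" --pt "-0.45 0.72 0 0 0.4" --pt "-0.45 0.72 0 0 0.4" --pt "-0.45 0.72 0 0 0.4"

```text
t: 30.83
eef_pos: [0.5315, -0.2044, 0.1434]
tool_rot: [-2.215, -2.215, 0.002]
ft_force: [0.2, -0.1, -0.1]
gripper_width: 0.0375
finger_force: 0.0
```

>>> carry_out --pt "-0.45 0.72 0 0 0.4" --pt "-0.45 0.72 0 0 0.4" --pt "-0.45 0.72 0 0 0.4" --pt "-0.45 0.72 0 0 0.4"

```text
t: 31.17
eef_pos: [0.4787, -0.1198, 0.1445]
tool_rot: [-2.218, -2.217, 0.002]
ft_force: [-0.3, -0.0, -0.1]
gripper_width: 0.0377
finger_force: 0.0
```

>>> carry_out --pt "-0.45 0.72 0 0 0.4" --pt "-0.45 0.72 0 0 0.4" --pt "-0.45 0.72 0 0 0.4" --pt "-0.45 0.72 0 0 0.4" --pt "-0.45 0.72 0 0 0.4" --pt "-0.45 0.72 0 0 0.4"

```text
t: 31.67
eef_pos: [0.4294, -0.0381, 0.1468]
tool_rot: [2.224, 2.216, 0.0]
ft_force: [0.9, 0.4, -0.2]
gripper_width: 0.0376
finger_force: 0.0
```

Run:
```python
from h import *
print(bot.observe()['eef_pos'].round(4))
for n in('side','top'):
    c=cap(n,n+'9.png');W=cloud(c);H=hsv(c)
    for ce,a,P in blobs(c,W,(H[...,1]<40)&(H[...,2]>150)&(W[...,0]>.3)&(W[...,0]<.55)&(W[...,1]>-.2)&(W[...,1]<.2)&(W[...,2]>.008)&(W[...,2]<.07)):
        print(n,'white',ce.round(),((P.max(0)+P.min(0))/2).round(4))
```

```text
[ 0.4294 -0.0381  0.1468]
side white [283. 268.] [0.4459 0.0499 0.0315]
side white [302. 294.] [ 0.4289 -0.0359  0.0309]
top white [298. 265.] [0.448  0.0492 0.0333]
```

Aligned over the element. I'll grip it and lift.

>>> carry_out --pt "0 0 -0.3 0 0.4" --pt "0 0 -0.6 0 0.4" --pt "0 0 -0.9 0 0.4" --pt "0 0 -0.95 0 0.4" --pt "0 0 -0.95 0 0.4" --pt "0 0 -0.95 0 0" --pt "0 0 -0.95 0 0" --pt "0 0 -0.95 0 0" --pt "0 0 -0.95 0 0" --pt "0 0 -0.95 0 0"

```text
t: 32.6
eef_pos: [0.4295, -0.0371, 0.034]
tool_rot: [2.222, 2.216, 0.002]
ft_force: [0.2, -0.2, 3.5]
gripper_width: 0.0147
finger_force: 29.9
```

>>> carry_out --pt "0 0 0.4 0 0" --pt "0 0 0.8 0 0" --pt "0 0 1 0 0" --pt "0 0 1 0 0" --pt "0 0 1 0 0"

```text
t: 33.02
eef_pos: [0.4303, -0.0373, 0.1556]
tool_rot: [2.22, 2.214, 0.005]
ft_force: [-0.7, 0.4, -1.5]
gripper_width: 0.0154
finger_force: 29.9
```

>>> carry_out --pt "-0.07 -0.7 0 0 0" --pt "-0.07 -0.7 0 0 0" --pt "-0.07 -0.7 0 0 0" --pt "-0.07 -0.7 0 0 0"

```text
t: 33.35
eef_pos: [0.4182, -0.1217, 0.151]
tool_rot: [-2.227, -2.211, 0.001]
ft_force: [0.3, 0.1, -1.0]
gripper_width: 0.0151
finger_force: 29.9
```

>>> carry_out --pt "-0.07 -0.7 0 0 0" --pt "-0.07 -0.7 0 0 0" --pt "-0.07 -0.7 0 0 0" --pt "-0.07 -0.7 0 0 0"

```text
t: 33.68
eef_pos: [0.4105, -0.2046, 0.1514]
tool_rot: [-2.225, -2.213, -0.0]
ft_force: [-0.1, 1.2, 0.1]
gripper_width: 0.0151
finger_force: 29.9
```

>>> carry_out --pt "-0.07 -0.7 0 0 0" --pt "-0.07 -0.7 0 0 0" --pt "-0.07 -0.7 0 0 0" --pt "-0.07 -0.7 0 0 0" --pt "-0.07 -0.7 0 0 0" --pt "-0.07 -0.7 0 0 0"

```text
t: 34.18
eef_pos: [0.4029, -0.2861, 0.1518]
tool_rot: [-2.22, -2.219, -0.001]
ft_force: [-0.6, -0.4, -0.7]
gripper_width: 0.0153
finger_force: 29.9
```

>>> carry_out --pt "0 0 -0.3 0 0" --pt "0 0 -0.6 0 0" --pt "0 0 -0.8 0 0" --pt "0 0 -0.93 0 0" --pt "0 0 -0.93 0 0" --pt "0 0 -0.93 0 0"

```text
t: 34.68
eef_pos: [0.4027, -0.2867, 0.0405]
tool_rot: [-2.221, -2.219, -0.0]
ft_force: [-0.1, 0.0, -0.9]
gripper_width: 0.0152
finger_force: 30.0
```

>>> carry_out --pt "0 0 0 0 0.3" --pt "0 0 0 0 0.3" --pt "0 0 0 0 0.3" --pt "0 0 0.3 0 0.3" --pt "0 0 0.6 0 0.3" --pt "0 0 0.93 0 0.3" --pt "0 0 0.93 0 0.3" --pt "0 0 0.93 0 0.3"

```text
t: 35.35
eef_pos: [0.405, -0.2909, 0.1567]
tool_rot: [2.219, 2.212, -0.0]
ft_force: [0.7, -0.1, -0.7]
gripper_width: 0.028
finger_force: 0.0
```

>>> carry_out --pt "0.12 0.93 0 0 0.4" --pt "0.12 0.93 0 0 0.4" --pt "0.12 0.93 0 0 0.4" --pt "0.12 0.93 0 0 0.4"

```text
t: 35.68
eef_pos: [0.4158, -0.1718, 0.1508]
tool_rot: [-2.216, -2.219, -0.001]
ft_force: [-0.8, -0.4, -0.8]
gripper_width: 0.0373
finger_force: 0.0
```

>>> carry_out --pt "0.12 0.93 0 0 0.4" --pt "0.12 0.93 0 0 0.4" --pt "0.12 0.93 0 0 0.4" --pt "0.12 0.93 0 0 0.4"

```text
t: 36.02
eef_pos: [0.4307, -0.0615, 0.1514]
tool_rot: [-2.217, -2.221, -0.0]
ft_force: [-0.7, 0.4, -0.4]
gripper_width: 0.0379
finger_force: 0.0
```

>>> carry_out --pt "0.12 0.93 0 0 0.4" --pt "0.12 0.93 0 0 0.4" --pt "0.12 0.93 0 0 0.4" --pt "0.12 0.93 0 0 0.4" --pt "0.12 0.93 0 0 0.4" --pt "0.12 0.93 0 0 0.4"

```text
t: 36.52
eef_pos: [0.4458, 0.045, 0.152]
tool_rot: [-2.225, -2.218, 0.002]
ft_force: [-0.1, 0.2, 0.1]
gripper_width: 0.0377
finger_force: 0.0
```

Run:
```python
from h import *
print(bot.observe()['eef_pos'].round(4))
for n in('side','top'):
    c=cap(n,n+'10.png');W=cloud(c);H=hsv(c)
    for ce,a,P in blobs(c,W,(H[...,1]<40)&(H[...,2]>150)&(W[...,0]>.3)&(W[...,0]<.52)&(W[...,1]>-.335)&(W[...,1]<.2)&(W[...,2]>.008)&(W[...,2]<.065)):
        print(n,'white',ce.round(),((P.max(0)+P.min(0))/2).round(4),P.max(0).round(3))
a=cv2.imread('pics/top10.png')[155:310,215:460];cv2.imwrite('pics/c10.png',cv2.resize(a,None,fx=3.2,fy=3.2,interpolation=2))
```

```text
[0.4458 0.045  0.152 ]
side white [283. 268.] [0.4467 0.0503 0.0318] [0.465 0.069 0.055]
side white [377. 372.] [ 0.4068 -0.2819  0.0332] [ 0.431 -0.26   0.058]
top white [423. 281.] [ 0.4011 -0.2879  0.0362] [ 0.419 -0.269  0.064]
```

View pics/c10.png

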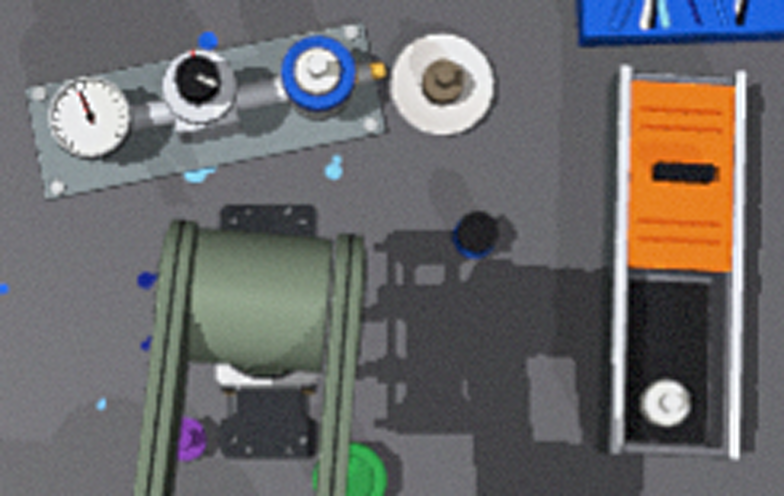

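The first spare stands in the compartment at crop (667,402), the needle is on the red hand and the carrier is in the bowl. Now the last element.

>>> carry_out --pt "0 0.025 -0.3 0 0.4" --pt "0 0.025 -0.6 0 0.4" --pt "0 0.025 -0.9 0 0.4" --pt "0 0.025 -1 0 0.4" --pt "0 0.025 -1 0 0.4" --pt "0 0.025 -1 0 0" --pt "0 0.025 -1 0 0" --pt "0 0.025 -1 0 0" --pt "0 0.025 -1 0 0" --pt "0 0.025 -1 0 0"

```text
t: 37.45
eef_pos: [0.4467, 0.0489, 0.0333]
tool_rot: [2.224, 2.217, 0.001]
ft_force: [0.6, -0.1, 1.5]
gripper_width: 0.0151
finger_force: 29.8
```

>>> carry_out --pt "0 0 0.4 0 0" --pt "0 0 0.8 0 0" --pt "0 0 1 0 0" --pt "0 0 1 0 0" --pt "0 0 1 0 0"

```text
t: 37.87
eef_pos: [0.4485, 0.049, 0.1557]
tool_rot: [2.22, 2.215, 0.007]
ft_force: [-1.1, -0.6, -0.9]
gripper_width: 0.0152
finger_force: 29.8
```

>>> carry_out --pt "0.04 -0.94 0 0 0" --pt "0.04 -0.94 0 0 0" --pt "0.04 -0.94 0 0 0" --pt "0.04 -0.94 0 0 0"

```text
t: 38.2
eef_pos: [0.45, -0.0677, 0.1511]
tool_rot: [-2.229, -2.213, 0.004]
ft_force: [0.6, 0.5, -0.1]
gripper_width: 0.0152
finger_force: 29.8
```

>>> carry_out --pt "0.04 -0.94 0 0 0" --pt "0.04 -0.94 0 0 0" --pt "0.04 -0.94 0 0 0" --pt "0.04 -0.94 0 0 0"

```text
t: 38.53
eef_pos: [0.4552, -0.1802, 0.1513]
tool_rot: [-2.229, -2.213, 0.003]
ft_force: [0.9, -0.4, 0.2]
gripper_width: 0.0149
finger_force: 29.8
```

>>> carry_out --pt "0.04 -0.94 0 0 0" --pt "0.04 -0.94 0 0 0" --pt "0.04 -0.94 0 0 0" --pt "0.04 -0.94 0 0 0" --pt "0.04 -0.94 0 0 0" --pt "0.04 -0.94 0 0 0"

```text
t: 39.03
eef_pos: [0.4598, -0.2871, 0.151]
tool_rot: [-2.221, -2.216, -0.001]
ft_force: [0.9, 0.0, -0.1]
gripper_width: 0.0149
finger_force: 29.8
```

>>> carry_out --pt "0 0 -0.3 0 0" --pt "0 0 -0.6 0 0" --pt "0 0 -0.8 0 0" --pt "0 0 -0.93 0 0" --pt "0 0 -0.93 0 0" --pt "0 0 -0.93 0 0"

```text
t: 39.53
eef_pos: [0.4598, -0.2867, 0.04]
tool_rot: [-2.22, -2.218, 0.0]
ft_force: [-0.3, -0.2, -0.8]
gripper_width: 0.0154
finger_force: 30.0
```

>>> carry_out --pt "0 0 0 0 0.3" --pt "0 0 0 0 0.3" --pt "0 0 0 0 0.3" --pt "0 0 0.3 0 0.3" --pt "0 0 0.6 0 0.3" --pt "0 0 0.93 0 0.3" --pt "0 0 0.93 0 0.3" --pt "0 0 0.93 0 0.3"

```text
t: 40.2
eef_pos: [0.4628, -0.2913, 0.157]
tool_rot: [2.218, 2.212, 0.001]
ft_force: [-1.2, 0.1, -0.7]
gripper_width: 0.0281
finger_force: 0.0
```

>>> carry_out --pt "0.5 -0.02 0 0 0.4" --pt "0.9 -0.04 0 0 0.4" --pt "0.9 -0.04 0 0 0.4" --pt "0.9 -0.04 0 0 0.4" --pt "0.9 -0.04 0 0 0.4"

```text
t: 40.62
eef_pos: [0.5682, -0.2932, 0.1505]
tool_rot: [-2.221, -2.217, 0.001]
ft_force: [-0.2, 0.1, 0.5]
gripper_width: 0.038
finger_force: 0.0
```

>>> carry_out --pt "0.2 -0.04 0 0 0.4" --pt "0.2 -0.04 0 0 0.4" --pt "0.2 -0.04 -0.3 0 0.4" --pt "0.2 -0.04 -0.3 0 0.4" --pt "0.2 -0.04 -0.3 0 0.4"

```text
t: 41.03
eef_pos: [0.5889, -0.2973, 0.1136]
tool_rot: [-2.22, -2.212, 0.003]
ft_force: [0.4, 0.1, -0.5]
gripper_width: 0.038
finger_force: 0.0
```

Run:
```python
from h import *
print(bot.observe()['eef_pos'].round(4))
for n in('side','top'):
    c=cap(n,n+'11.png');W=cloud(c);H=hsv(c)
    P=W[(abs(W[...,2]-.088)<.006)&(abs(W[...,0]-.592)<.03)&(abs(W[...,1]+.296)<.04)&(H[...,2]<90)]
    if len(P): print(n,'handle',len(P),((P.max(0)+P.min(0))/2).round(4))
    for ce,a,P in blobs(c,W,(H[...,1]<40)&(H[...,2]>150)&(W[...,0]>.3)&(W[...,0]<.52)&(W[...,1]>-.335)&(W[...,1]<-.25)&(W[...,2]>.008)&(W[...,2]<.065)):
        print(n,'white',ce.round(),((P.max(0)+P.min(0))/2).round(4),P.max(0).round(3))
a=cv2.imread('pics/side11.png')[240:440,300:560];cv2.imwrite('pics/c11.png',cv2.resize(a,None,fx=2.8,fy=2.8,interpolation=2))
```

```text
[ 0.5889 -0.2973  0.1136]
side handle 76 [ 0.589  -0.3002  0.0876]
side white [395. 355.] [ 0.4588 -0.2848  0.0361] [ 0.477 -0.267  0.058]
side white [379. 381.] [ 0.3926 -0.3042  0.0342] [ 0.413 -0.29   0.06 ]
```

View pics/c11.png

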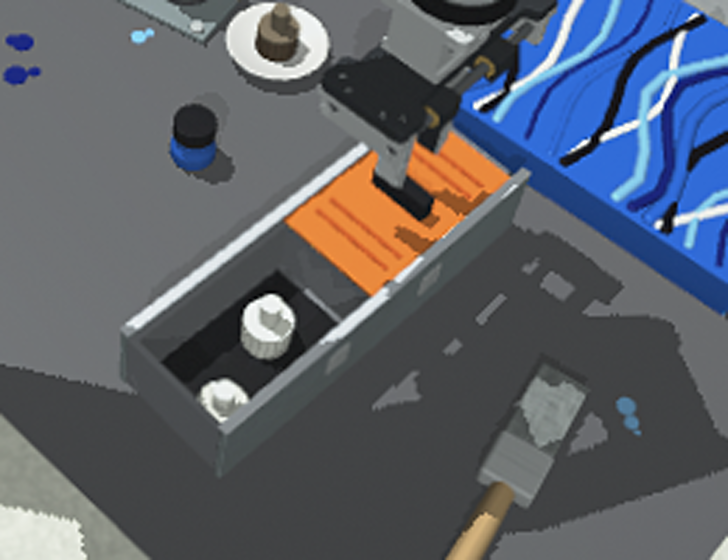

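Both leftovers stand in the compartment, at crop (268,325) and (222,400). I'll grip the handle and close the cover.

>>> carry_out --pt "0 0 -0.3 0 0.4" --pt "0 0 -0.3 0 0.4" --pt "0 0 -0.3 0 0.4" --pt "0 0 -0.3 0 0" --pt "0 0 -0.3 0 0" --pt "0 0 -0.3 0 0" --pt "0 0 -0.3 0 0" --pt "0 0 -0.3 0 0"

```text
t: 41.8
eef_pos: [0.5932, -0.2995, 0.0823]
tool_rot: [2.224, 2.216, 0.0]
ft_force: [-0.7, -0.1, 3.4]
gripper_width: 0.0133
finger_force: 29.9
```

>>> carry_out --pt "-0.2 0.01 0 0 0" --pt "-0.4 0.02 0 0 0" --pt "-0.6 0.02 0 0 0" --pt "-0.8 0.03 0 0 0" --pt "-0.9 0.035 0 0 0" --pt "-0.9 0.035 0 0 0" --pt "-0.9 0.035 0 0 0"

```text
t: 42.38
eef_pos: [0.4842, -0.2936, 0.0822]
tool_rot: [-2.226, -2.216, -0.003]
ft_force: [-1.5, 4.0, 6.5]
gripper_width: 0.0135
finger_force: 29.9
```

>>> carry_out --pt "-0.1 0.005 0 0 0" --pt "-0.2 0.01 0 0 0" --pt "-0.3 0.01 0 0 0" --pt "-0.32 0.01 0 0 0" --pt "-0.32 0.01 0 0 0" --pt "-0.32 0.01 0 0 0"

```text
t: 42.88
eef_pos: [0.4464, -0.2916, 0.0822]
tool_rot: [-2.224, -2.216, -0.005]
ft_force: [-1.4, 6.0, 9.0]
gripper_width: 0.0139
finger_force: 29.9
```

>>> carry_out --pt "-0.03 0 0 0 0" --pt "-0.06 0 0 0 0" --pt "-0.06 0 0 0 0"

```text
t: 43.13
eef_pos: [0.4405, -0.2913, 0.0822]
tool_rot: [-2.226, -2.216, -0.009]
ft_force: [1.9, 6.8, 6.0]
gripper_width: 0.0135
finger_force: 29.9
```

>>> carry_out --pt "-0.02 0 0 0 0" --pt "-0.04 0 0 0 0" --pt "-0.04 0 0 0 0"

```text
t: 43.38
eef_pos: [0.4403, -0.2914, 0.0823]
tool_rot: [2.222, 2.21, 0.019]
ft_force: [13.9, 8.0, -1.1]
gripper_width: 0.0132
finger_force: 29.9
```

The push meets a stop (13.9 N, x no longer changing), so the cover is shut. I'll release, retreat and verify.

>>> carry_out --pt "0 0 0 0 0.4" --pt "0 0 0 0 0.4" --pt "0 0 0 0 0.4" --pt "0 0 0 0 0.4" --pt "0 0 0.4 0 0.4" --pt "0 0 0.8 0 0.4" --pt "0 0 1 0 0.4" --pt "0 0 1 0 0.4"

```text
t: 44.05
eef_pos: [0.4379, -0.2977, 0.2096]
tool_rot: [2.214, 2.206, 0.0]
ft_force: [0.6, -0.7, 0.7]
gripper_width: 0.0376
finger_force: 0.0
```

>>> carry_out --pt "-0.1 0.5 0 0 0.4" --pt "-0.2 1 0 0 0.4" --pt "-0.2 1 0 0 0.4" --pt "-0.2 1 0 0 0.4" --pt "-0.2 1 0 0 0.4"

```text
t: 44.47
eef_pos: [0.4094, -0.1723, 0.2002]
tool_rot: [-2.222, -2.221, 0.001]
ft_force: [0.7, -0.7, 1.8]
gripper_width: 0.0376
finger_force: 0.0
```

>>> carry_out --pt "-0.1 0.5 0 0 0.4" --pt "-0.2 1 0 0 0.4" --pt "-0.2 1 0 0 0.4" --pt "-0.2 1 0 0 0.4" --pt "-0.2 1 0 0 0.4" --pt "-0.2 1 0 0 0.4"

```text
t: 44.97
eef_pos: [0.3869, -0.0549, 0.2009]
tool_rot: [2.224, 2.217, -0.001]
ft_force: [0.1, 0.7, 0.0]
gripper_width: 0.0376
finger_force: 0.0
```

```bash
python3 chk.py
python3 - <<'E'
from h import *
c=cap('top','t12.png');W=cloud(c);H=hsv(c)
P=W[(abs(W[...,2]-.088)<.006)&(abs(W[...,0]-.44)<.05)&(abs(W[...,1]+.29)<.05)]; print('handle',len(P),((P.max(0)+P.min(0))/2).round(4))
P=W[(H[...,0]>5)&(H[...,0]<20)&(H[...,1]>180)&(W[...,2]>.055)&(abs(W[...,1]+.29)<.06)]; print('orange',P[:,0].min(),P[:,0].max())
a=cv2.imread('pics/t12.png')[155:310,215:460];cv2.imwrite('pics/c12.png',cv2.resize(a,None,fx=3.2,fy=3.2,interpolation=2))
E
```

```text
[ 0.3869 -0.0549  0.2009] [ 2.224e+00  2.217e+00 -1.000e-03]
top stub 33 [0.6763 0.0061 0.1039] [ 0.668 -0.001  0.095] [0.684 0.013 0.113]
top car 223 [0.6755 0.0045 0.0738] [ 0.645 -0.025  0.061] [0.706 0.034 0.086]
top knob 154 [0.6596 0.1021 0.1359]
top dial 458 [0.6406 0.1951 0.066 ]
top red 2 [0.6433 0.1955] ang -12.8 [0.6474 0.1969]
top blk 4 [0.646  0.1969] ang 10.5 [0.6528 0.1996]
side stub 45 [0.6771 0.0063 0.1033] [ 0.669 -0.001  0.096] [0.685 0.014 0.111]
side car 258 [0.6768 0.0047 0.0711] [ 0.646 -0.026  0.06 ] [0.708 0.036 0.082]
side knob 138 [0.6613 0.1028 0.1358]
side dial 22 [0.6258 0.1807 0.0644]
side blk 1 [0.6254 0.175 ] ang -127.0 [0.6254 0.175 ]
handle 100 [ 0.4374 -0.2877  0.0883]
orange 0.36041518331288014 0.5187990816745932
```

View pics/c12.png

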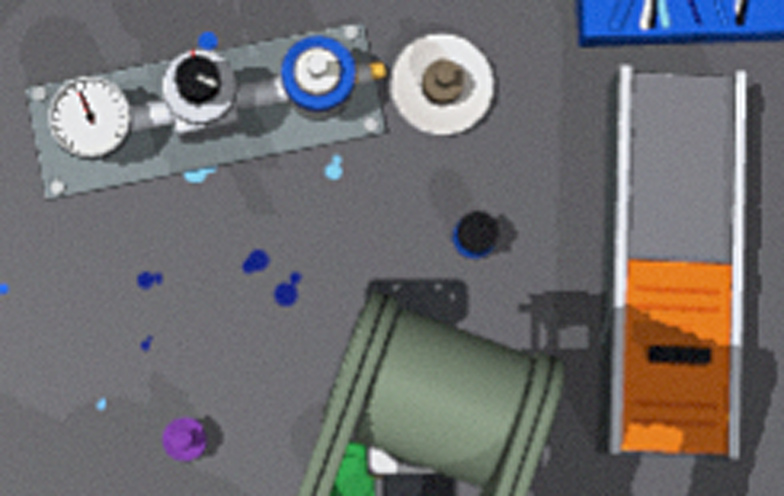

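The cover is shut with its handle at crop (680,355), the needle is on the red hand at (90,117), the ring's mark is back at (193,53) and the carrier is in the bowl at (318,72). I'll hand the job in.

```bash
python3 -c "
from station import bot
print(bot.job_done())"
```

```text
the job is handed in; nothing more can be done
None
```

Job handed in at about 45 s; no verdict was returned. My last camera check showed the loaded carrier home in the bowl, the needle on the set hand, the lock ring tight, and the cover shut on the two leftover elements.

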